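# Wind back a sprung belt-tensioner wheel and lock it with its pin

## Task

Lock the sprung tension wheel back so that a belt could be fitted: first take the yellow-headed locking pin from its blue rest, stand it point down in the aluminium stand and let go, then take it again by its yellow head and lower it into the hole in the wheel's red lug. With the pin in the lug, wind the wheel round anticlockwise against its spring, without letting it snap back, until the lug is over the yellow-marked lock hole in the dark base, lower the pin through into that hole and let go. Leave the cup, the hammer and the bearing ring where they are.

Things in the scene. Friction and masses are not known exactly. Their poses are not given: they have to be found in the camera images.
- pin: locking pin, 108 mm long, about 170 g: round steel shank, diameter 14 mm, 78 mm long, 3 mm chamfer at its foot; then a yellow flat head 30 mm long (along z), 36 mm wide (along x), 12 mm thick (along y). Origin at the centre of the foot, z along the shank towards the head. At the start it lies level in the blue rest, axis 45 mm above the work surface
- rest: blue plastic rest, fixed, 80 x 150 mm (x, y), highest point 44 mm; origin at the centre of its underside. The pin lies along its y axis, head to +y: the head flat on a shelf with low side lips, the foot end in a saddle; the shank from 14 to 70 mm from the foot is free all round, the floor under it 12 mm high
- stand_hole (a point): centre of the mouth of the hole in the top of the aluminium stand, a fixed block 70 x 70 x 34 mm high; upright hole of diameter 16.5 mm, 26 mm deep, with a 2 mm chamfer. The pin stands in it with its foot 26 mm below this point and leans up to about 8 degrees when let go
- wheel_hole (a point): centre of the mouth (upper face) of the through hole in the wheel's red lug: diameter 20 mm, 2.5 mm chamfer, lug 16 mm thick (52 x 46 mm seen from above), 70 mm from the wheel's axis. It turns with the wheel. Its height is 58 mm; 18 mm below it is the top of the dark base, on which the pin's foot slides while the wheel is wound
- lock_hole (a point): centre of the mouth of the lock hole in the top of the dark base (height 40 mm), marked by a yellow square: diameter 17.5 mm, 30 mm deep, blind, 2.5 mm chamfer, 70 mm from the wheel's axis
- wheel_axis (a point): point on the wheel's vertical axis at height 58 mm. The base is a fixed dark block 210 x 190 x 40 mm centred under it; the wheel is an aluminium disc of 46 mm radius with a pulley of 38 mm radius on it, top at 85 mm
- wheel (a joint): angle of the sprung wheel about its vertical axis, rad: 0 at its stop (where it starts), growing anticlockwise seen from above; at 1.0 the lug hole is exactly over the lock hole; 1.35 is the other stop. A light spring drives it back to 0 all the time: about 1.4 N at the lug hole at angle 0 and 3.7 N at 1.0
- cup: open steel cup, 72 mm across, 75 mm high, a bystander; origin at the centre of its underside
- hammer: hammer lying on the work surface, a bystander; handle along its x axis
- bearing: steel bearing ring, 60 mm outside diameter, 16 mm high, a bystander; origin at the centre of its underside
Not all that is in view belongs to the job. Leave any green, orange or purple look-alike of the pin alone.

How it is judged:
On the way, in this order (a step that is already met when the one before it is completed fails the run):
1. the pin stands point down in the stand, let go (z of pin in the frame of stand_hole below -0.014 m and horizontal distance between pin and stand_hole below 0.006 m and angle between pin's own z axis and vertical below 0.25 rad and contact force between the fingers and pin below 0.1 N), for 0.2 s.
2. the wheel is being wound with the pin in the hole of its lug (z of pin in the frame of wheel_hole below -0.006 m and horizontal distance between pin and wheel_hole below 0.009 m and value of joint wheel above 0.4 rad), for 0.1 s.
At the end, for the whole second after the job is handed in: the wheel is held wound at 0.88 to 1.12 rad by the pin, which stands through the lug in the lock hole with its foot more than 20 mm below the base's top, within 6 mm of the hole's centre and within 0.25 rad of upright, at rest (below 0.02 m/s) and let go (z of pin in the frame of lock_hole below -0.02 m and horizontal distance between pin and lock_hole below 0.006 m and angle between pin's own z axis and vertical below 0.25 rad and value of joint wheel between 0.88 and 1.12 rad and linear speed of pin below 0.02 m/s); the robot touches nothing.
It fails at once if the wheel snaps back (velocity of joint wheel below -2.5 rad/s).
It fails at once if a bystander (cup, hammer, bearing ring) is moved more than 30 mm (distance of any of cup, hammer, bearing from where it was at the start of the episode above 0.03 m).
It also fails if it takes over 58 s, if anything falls off the work surface, if the arm or the gripper's body presses on something with over 40 N, if the wrist force passes 120 N, or if a joint passes its speed limit or range.

## Robot

A 6-joint arm with a two-finger parallel gripper is mounted at the origin on the work surface. World frame = base frame: x ahead of the robot, y to its left, z up, the work surface at z = 0. Lengths are in m, angles in rad, forces in N, time in s.
With the tool pointing down it reaches from about 0.3 to 0.875 m from the base axis. Payload 4.2 kg.
Tool frame: the origin (TCP) lies where the fingers leave the gripper's body, on its centre line; the fingertips stand 73 mm ahead of it and the grasp point (between the pads) lies arm.tcp_to_grasp ahead of it (arm.tcp_to_grasp is the distance from the TCP to the grasp point, in m); z points along the fingers, y is the direction in which the jaws open and shut (so a half turn about z gives the same grasp; the last joint's range is limited). The gripper opens to 85 mm and grips with 20 to 120 N. Pads are 22 mm wide; open, the fingers measure 114 mm over their backs; the gripper's body (76 mm by 85 mm) begins 54 mm behind the grasp point. The pads swing forward as they close: fully open they stand 13 mm farther back than shut.
Start: joints at [1.227, 0.32, 1.565, -0, 1.257, -0.02], TCP at [0.183, 0.545, 0.304] pointing down, gripper open.
Joint ranges: [-3.11, 3.11], [-0.84, 2.01], [0.21, 2.61], [-1.34, 4.49], [0.05, 2.63], [-2.56, 2.56]. Speed limits (rad/s): [2.57, 2.57, 3.14, 3.14, 3.14, 3.14].

## Interface

Orientations are given as [roll, pitch, yaw] about the fixed x, y, z axes, in that order (R = Rz(yaw) Ry(pitch) Rx(roll)).
In Python, from bench import arm, viewer gives the robot as it stands.
- The arm moves only by the tool carry_out, never from a script. Its argument "plan" is a list of rows, each a list of 7 numbers: the shift along the tool's x, y, z in m, then the turn, a rotation vector about the tool's x, y, z in degrees, then the opening in per cent of the stroke, from 0 (shut) to 100 (fully open). A call has 1 to 12 rows; each row shifts and turns the commanded pose from where the row before left it, along the tool's axes as they then stand; what a row does not reach is not made up. A row lasts 1/8 s, in which the tool goes at most 62.5 mm and 10.7 degrees, less where a joint would pass 70% of its speed; a pose out of reach is approached as far as the arm can. A call is refused whole if a number of a shift passes 0.0625 or a number of a turn 10.7, either way. A call with a gripper value outside its range is refused whole. The fingers move at their own pace and stop on an object; the grip force is fixed at half the most. Time passes only in rows, so rows that do not move let the fingers close. It gives the time, the measured TCP pose, the force and the opening at its end, in the units of the state.
- arm.get_obs(): the state, without advancing time (a new reading comes with each control period).
- viewer.get_image(name): name is "scene" or "top" or "wrist"; returns a dict with "pixels" (480x640x3 uint8, red, green, blue), "fx", "fy", "cx", "cy" (pixels), "origin" and "attitude" of the camera in the world. Camera axes: x right, y down, z forward; pixel columns grow to the right and rows downward; lengths in m; the calibration is good to about 2 mm. A picture is of the moment at which its call begins. There is no depth.
- arm.job_done(): hands the job in, once; it reports no verdict.
The state is a dict: "t": time; "joints": joint angles; "qvel": joint speeds; "tau": joint torques, N m; "position": TCP position; "eef_rot": TCP orientation; "contact_force": force on the tool from outside, world axes, zero at the start; "ft_torque": the same for the moment, N m; "opening": opening from 0.0 (shut) to 1.0 (fully open).
Only numpy, scipy, OpenCV 4.12 (cv2) and the standard library are available. Lean on these libraries where they do the work, as an engineer would, in place of code of your own. Each camera call takes 0.05 s, during which the arm holds its last target.

## Working session

There is one attempt and no reset: what is moved stays moved. The work goes in short steps, Python scripts to look and compute and a tool call to move; the robot and the scene stay as the last step left them, time stands still between calls to the robot, and variables do not carry over. Pictures are saved under pics/ and viewed, and the job is handed in when it is done.

Besides the shell and the picture viewer there is one more tool, called by a JSON object that holds its "op" and its "data", one argument or row to a line. carry_out: Moves the arm, as the interface text tells. Its arguments: {"type":"object","properties":{"plan":{"type":"array","items":{"type":"array","items":{"type":"number"}}}},"required":["plan"]}

```bash
ls; mkdir -p pics; python3 - <<'E'
from bench import arm, viewer
import cv2
print(arm.get_obs()); print(arm.tcp_to_grasp)
for n in ("scene","top","wrist"):
    d=viewer.get_image(n); cv2.imwrite(f"pics/{n}0.png",d["pixels"][:,:,::-1]); print(n,d["fx"],d["fy"],d["cx"],d["cy"],d["origin"],d["attitude"])
E
```

```text
pics
{'t': 0.0, 'joints': array([ 1.22698761e+00,  3.20318894e-01,  1.56568351e+00, -8.06664247e-06,
        1.25739271e+00, -1.99983057e-02]), 'qvel': array([-2.22424426e-05,  2.11410914e-04,  1.23558684e-04, -2.86084667e-04,
       -2.22911872e-03, -7.56747944e-04]), 'tau': array([ 7.49405226e-04, -4.15510905e+01, -2.34157366e+01, -2.63399124e-04,
        8.32647085e-03, -1.68864995e-05]), 'position': array([0.18283802, 0.54479222, 0.3030649 ]), 'eef_rot': array([-3.13979040e+00, -2.83759903e-05,  2.81778471e+00]), 'contact_force': array([ 0.07934401, -0.34631576, -0.09596469]), 'ft_torque': array([ 0.06666492, -0.00462921, -0.01980113]), 'opening': 1.0009187405127151}
0.0539
scene 479.04553749707367 479.04553749707367 331.6156032298242 233.40783583129385 [1.21800175 0.05830363 0.95015284] [-2.48998152  0.00832701  1.66860499]
top 456.3362969647517 456.3362969647517 319.3906638509359 241.2586730864768 [0.46774126 0.01963507 1.04867296] [-3.079136   -0.00413374 -1.57626408]
wrist 383.00199976307647 383.00199976307647 317.16109874040745 239.12983019920543 [0.10796495 0.57052247 0.37343274] [2.82752940e+00 1.56832860e-03 1.24610394e+00]
```

View pics/scene0.png

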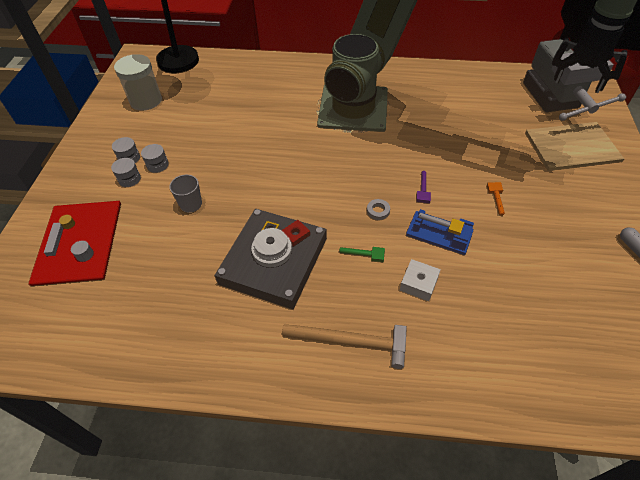

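View pics/top0.png

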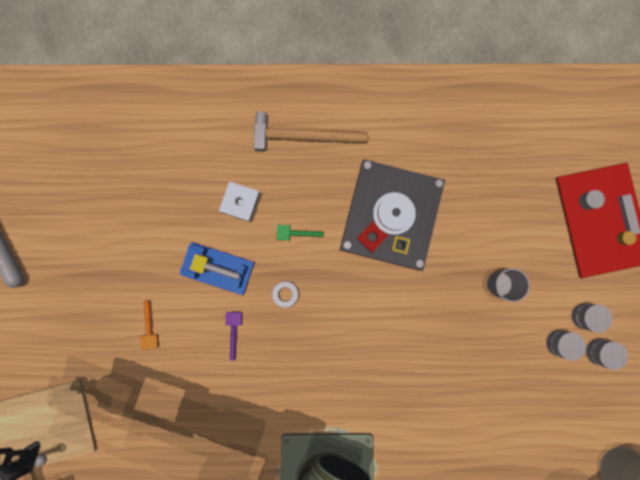

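View pics/wrist0.png

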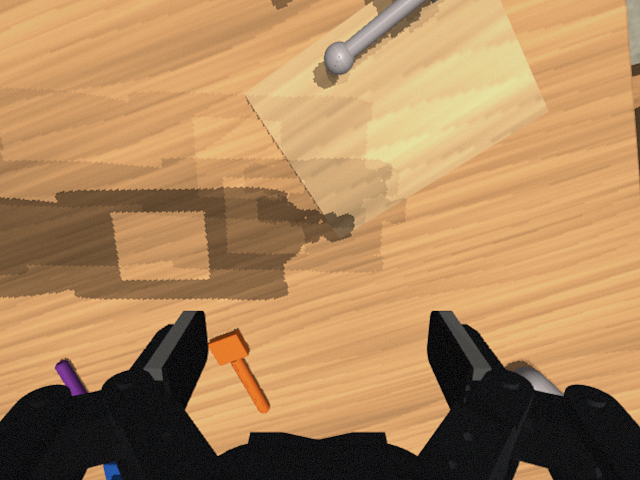

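```bash
cat > h.py <<'E'
import numpy as np, cv2
from scipy.spatial.transform import Rotation as R
def ray(d,u,v):
    r=R.from_euler('xyz',d["attitude"]).as_matrix()
    return np.array(d["origin"]), r@np.array([(u-d["cx"])/d["fx"],(v-d["cy"])/d["fy"],1.])
def plane(d,u,v,z):
    o,r=ray(d,u,v); return o+r*(z-o[2])/r[2]
def proj(d,p):
    r=R.from_euler('xyz',d["attitude"]).as_matrix(); q=r.T@(np.array(p)-d["origin"])
    return q[0]/q[2]*d["fx"]+d["cx"],q[1]/q[2]*d["fy"]+d["cy"]
def masks(img):
    h=cv2.cvtColor(img,cv2.COLOR_RGB2HSV); H,S,V=h[...,0],h[...,1],h[...,2]
    return dict(yellow=(H>22)&(H<32)&(S>180)&(V>110), red=((H<6)|(H>174))&(S>180)&(V>60), blue=(H>105)&(H<125)&(S>130)&(V>60), dark=(V<85)&(S<80), white=(S<40)&(V>150))
def blobs(m,amin=20):
    n,l,st,c=cv2.connectedComponentsWithStats(m.astype(np.uint8)); return [(st[i].tolist(),c[i].round(1).tolist()) for i in range(1,n) if st[i][4]>=amin]
E
python3 - <<'E'
from bench import arm, viewer
from h import *
print(dir(arm))
for n in ("top","scene"):
    d=viewer.get_image(n); m=masks(d["pixels"])
    for k in("yellow","red","blue"):
        print(n,k,[b for b in blobs(m[k]) ][:8])
    x0,y0,x1,y1=(170,150,450,310) if n=="top" else (200,180,500,310)
    c=d["pixels"][y0:y1,x0:x1]; cv2.imwrite(f"pics/{n}1.png",cv2.resize(c,None,fx=2.66,fy=2.66,interpolation=cv2.INTER_CUBIC)[:,:,::-1])
E
```

```text
['PlanningError', '__class__', '__delattr__', '__dict__', '__dir__', '__doc__', '__eq__', '__format__', '__ge__', '__getattribute__', '__getstate__', '__gt__', '__hash__', '__init__', '__init_subclass__', '__le__', '__lt__', '__module__', '__ne__', '__new__', '__reduce__', '__reduce_ex__', '__repr__', '__setattr__', '__sizeof__', '__str__', '__subclasshook__', '__weakref__', 'get_obs', 'job_done', 'tcp_to_grasp']
top yellow [([192, 256, 15, 16, 156], [198.7, 263.2])]
top red [([557, 163, 83, 114, 5895], [599.0, 220.1]), ([358, 223, 29, 28, 329], [371.5, 237.0])]
top blue [([181, 244, 72, 50, 1554], [219.1, 268.4])]
scene yellow []
scene red [([74, 0, 20, 9, 148], [84.0, 4.2]), ([104, 0, 59, 13, 603], [134.2, 4.9]), ([167, 0, 66, 15, 851], [199.4, 6.3]), ([254, 0, 109, 53, 4761], [303.8, 23.3]), ([392, 0, 173, 63, 8849], [479.6, 29.1]), ([43, 10, 44, 36, 797], [66.7, 32.4]), ([620, 55, 20, 22, 164], [628.6, 68.3]), ([610, 57, 7, 14, 43], [613.4, 63.1])]
scene blue [([407, 210, 67, 43, 740], [440.7, 233.1]), ([422, 220, 26, 11, 119], [434.6, 225.2])]
```

View pics/top1.png

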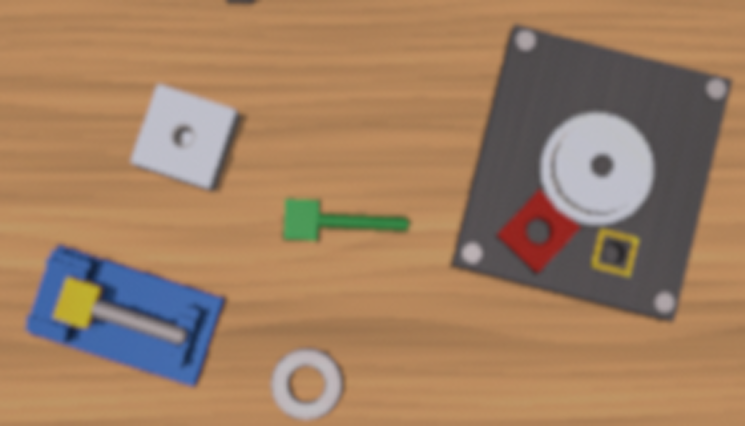

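View pics/scene1.png

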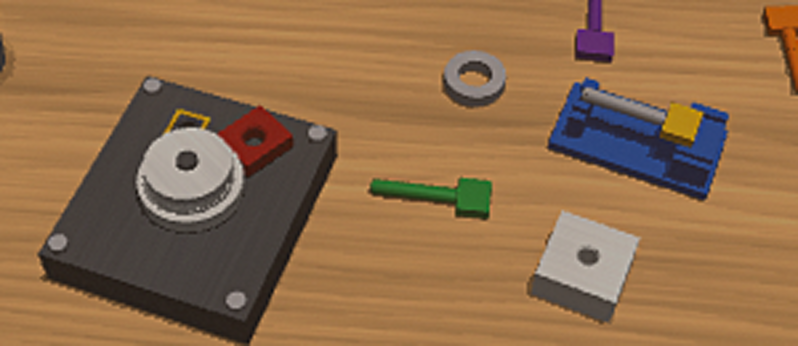

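```bash
python3 - <<'E'
from bench import arm, viewer
from h import *
T=viewer.get_image("top");S=viewer.get_image("scene")
c=lambda x,y,o:((x+.5)/2.66-.5+o[0],(y+.5)/2.66-.5+o[1])
t=lambda x,y:c(x,y,(170,150)); s=lambda x,y:c(x,y,(200,180))
for n,p,q,z in [("stand",(184,135),(588,256),.034),("lug",(538,231),(255,138),.058),("lock",(615,253),(188,123),.04),("hub",(601,165),(186,160),.085),("head",(77,303),(683,119),.051),("foot",(184,336),(586,95),.05)]:
    print(n,plane(T,*t(*p),z).round(4),plane(S,*s(*q),z).round(4))
m=masks(T["pixels"])
for k,z,box in(("blue",.03,(175,240,260,300)),("red",.058,(350,215,395,255)),("yellow",.051,(185,250,215,280))):
    mm=np.zeros((480,640),np.uint8);x0,y0,x1,y1=box;mm[y0:y1,x0:x1]=m[k][y0:y1,x0:x1]
    pts=cv2.findNonZero(mm);r=cv2.minAreaRect(pts);b=cv2.boxPoints(r)
    P=np.array([plane(T,*q,z)[:2] for q in b]); e=P[1]-P[0];f=P[2]-P[1]
    print(k,P.mean(0).round(4),np.linalg.norm(e).round(3),np.degrees(np.arctan2(e[1],e[0])).round(1),np.linalg.norm(f).round(3),np.degrees(np.arctan2(f[1],f[0])).round(1))
E
```

```text
stand [0.6237 0.1949 0.034 ] [0.6246 0.1938 0.034 ]
lug [ 0.5394 -0.0993  0.058 ] [ 0.5438 -0.1005  0.058 ]
lock [ 0.522  -0.1654  0.04  ] [ 0.5187 -0.167   0.04  ]
hub [ 0.5901 -0.1471  0.085 ] [ 0.5928 -0.1506  0.085 ]
head [0.4827 0.2789 0.051 ] [0.4821 0.2782 0.051 ]
foot [0.4552 0.1912 0.05  ] [0.4611 0.1921 0.05  ]
blue [0.4732 0.2449] 0.074 -17.8 0.147 -108.7
red [ 0.5395 -0.0994] 0.048 -45.4 0.042 -135.6
yellow [0.4829 0.2781] 0.032 -17.9 0.026 -108.7
```

{"op": "carry_out", "data": {
  "plan": [
    [-0.0527,-0.0169,0.0077,0,0,0,50],
    [-0.0527,-0.0169,0.0077,0,0,0,50],
    [-0.0527,-0.0169,0.0077,0,0,0,50],
    [-0.0527,-0.0169,0.0077,0,0,0,50],
    [-0.0527,-0.0169,0.0077,0,0,0,50],
    [-0.0527,-0.0169,0.0077,0,0,0,50],
    [-0.0527,-0.0169,0.0077,0,0,0,50],
    [0,0,0,0,0,10,50],
    [0,0,0,0,0,10,50],
    [0,0,0,0,0,10,50],
    [0,0,0,0,0,10,50],
    [0,0,0,0,0,10,50]
  ]
}}

```text
t: 1.85
position: [0.4951, 0.3156, 0.25]
eef_rot: [-3.142, -0.0, 1.939]
contact_force: [0.8, 0.3, 0.5]
opening: 0.501
```

```bash
cat >> h.py <<'E'
def delta(o,pos,Rt):
    Rc=R.from_euler('xyz',o["eef_rot"]); Rt=R.from_matrix(Rt)
    return (Rc.inv().apply(np.array(pos)-o["position"])).round(4),np.degrees((Rc.inv()*Rt).as_rotvec()).round(2)
def toolR(z,y):
    z=np.array(z)/np.linalg.norm(z); y=np.array(y,float); y-=y@z*z; y/=np.linalg.norm(y); return np.c_[np.cross(y,z),y,z]
E
python3 - <<'E'
from bench import arm, viewer
from h import *
o=arm.get_obs();print(o["t"],o["joints"].round(3),o["position"],np.degrees(o["eef_rot"]))
h=np.array([.309,.951,0]);a=np.radians(35);z=-np.sin(a)*h-np.cos(a)*np.array([0,0,1])
Rt=toolR([0,0,-1],[.951,-.309,0]);print(delta(o,[.4945,.3149,.25],Rt)); print(delta(o,[.4945,.3149,.1547],toolR(z,[.951,-.309,0])))
d=viewer.get_image("wrist");cv2.imwrite("pics/w1.png",d["pixels"][:,:,::-1])
E
```

```text
1.85 [0.548 0.376 1.62  0.    1.146 0.179] [0.49506913 0.31556571 0.24997733] [-1.79998261e+02 -3.75332995e-03  1.11112787e+02]
(array([-0.0004, -0.0008, -0.    ]), array([-0.  , -0.  , 39.11]))
(array([-0.0004, -0.0008,  0.0953]), array([ 11.94, -33.61,  37.87]))
```

{"op": "carry_out", "data": {
  "plan": [
    [0,0,0,0,0,9.8,50],
    [0,0,0,0,0,9.8,50],
    [0,0,0,0,0,9.8,50],
    [0,0,0,0,0,9.7,50],
    [0,0,0.02,0,-8.75,0,50],
    [0,0,0,0,-8.75,0,50],
    [0,0,0,0,-8.75,0,50],
    [0,0,0,0,-8.75,0,50],
    [0.022,0,0.031,0,0,0,50],
    [0.022,0,0.031,0,0,0,50],
    [0,0,0,0,0,0,50]
  ]
}}

```text
t: 3.28
position: [0.4942, 0.3154, 0.1515]
eef_rot: [-3.136, 0.616, 1.268]
contact_force: [-0.2, 0.9, 0.7]
opening: 0.497
```

```bash
cat > g.py <<'E'
from bench import arm, viewer
from h import *
import sys
o=arm.get_obs();print(o["t"],o["joints"].round(3),o["position"].round(4),np.degrees(o["eef_rot"]).round(1))
d=viewer.get_image(sys.argv[1]);cv2.imwrite(f"pics/{sys.argv[2]}.png",d["pixels"][:,:,::-1])
E
python3 g.py wrist w2; python3 g.py scene s2; python3 - <<'E'
from bench import arm
from h import *
o=arm.get_obs()
h=np.array([.309,.951,0]);a=np.radians(35);z=-np.sin(a)*h-np.cos(a)*np.array([0,0,1])
print(delta(o,[.4803,.2713,.0892],toolR(z,[.951,-.309,0])))
E
```

```text
3.275 [ 0.681  0.671  1.486 -0.321  1.523  1.09 ] [0.4942 0.3154 0.1515] [-179.7   35.3   72.6]
3.325 [ 0.681  0.669  1.483 -0.321  1.524  1.091] [0.495  0.3159 0.1535] [-179.9   35.1   72.5]
(array([-0.0012, -0.001 ,  0.081 ]), array([ 0.23, -0.02,  0.32]))
```

View pics/w2.png

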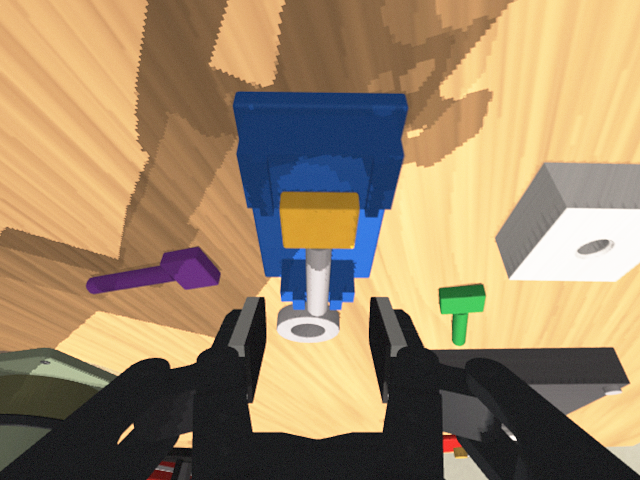

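View pics/s2.png

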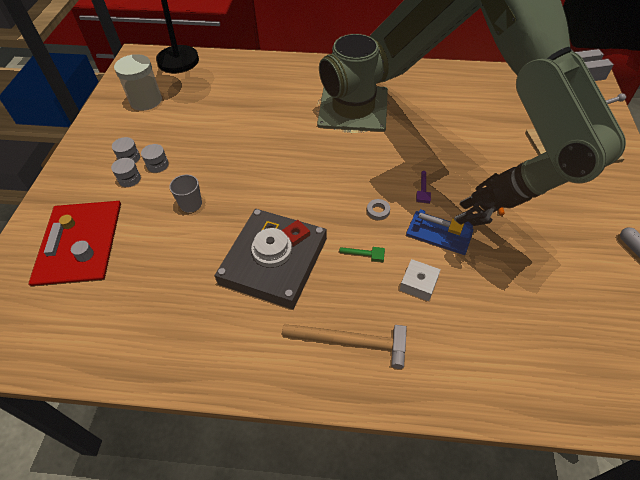

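{"op": "carry_out", "data": {
  "plan": [
    [-0.0003,-0.0002,0.022,0,0,0,50],
    [-0.0003,-0.0003,0.022,0,0,0,50],
    [-0.0003,-0.0002,0.022,0,0,0,50],
    [-0.0003,-0.0003,0.015,0,0,0,50],
    [0,0,0,0,0,0,50]
  ]
}}

```text
t: 4.0
position: [0.48, 0.2709, 0.0889]
eef_rot: [3.142, 0.611, 1.262]
contact_force: [0.1, 0.2, 0.4]
opening: 0.498
```

```bash
python3 g.py wrist w3; python3 g.py scene s3; python3 -c "
import cv2;i=cv2.imread('pics/s3.png')[180:280,390:530];cv2.imwrite('pics/s3c.png',cv2.resize(i,None,fx=5,fy=5))"
```

```text
4.0 [ 0.642  0.691  1.642 -0.35   1.34   1.124] [0.48   0.2709 0.0889] [180.   35.   72.3]
4.05 [ 0.642  0.691  1.641 -0.35   1.34   1.124] [0.4803 0.2714 0.0892] [179.9  34.9  72.3]
```

View pics/w3.png

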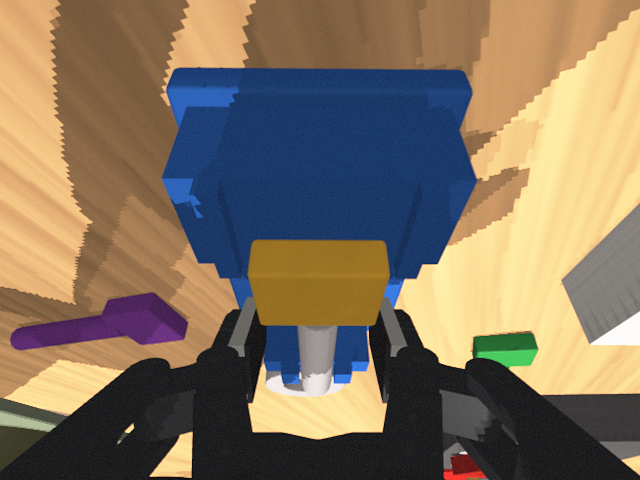

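View pics/s3c.png

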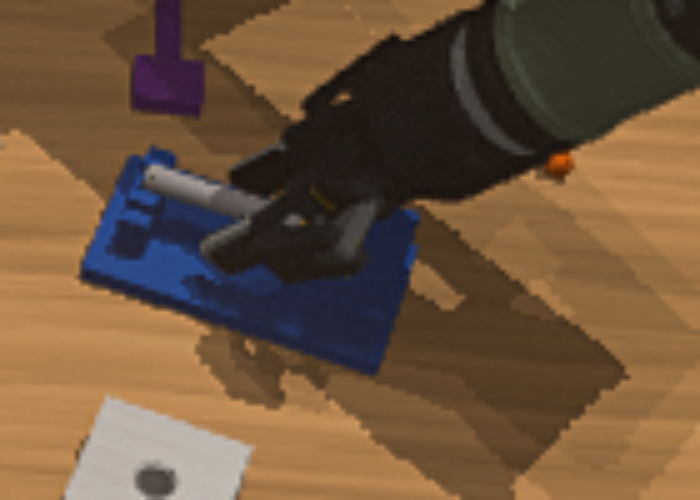

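{"op": "carry_out", "data": {
  "plan": [
    [-0.0025,0,0.0017,0,0,0,50],
    [0,0,0,0,0,0,30],
    [0,0,0,0,0,0,0],
    [0,0,0,0,0,0,0],
    [0,0,0,0,0,0,0],
    [0,0,0,0,0,0,0],
    [0,0,0,0,0,0,0]
  ]
}}

```text
t: 4.97
position: [0.4791, 0.2685, 0.0887]
eef_rot: [3.141, 0.61, 1.263]
contact_force: [0.5, 0.9, 4.2]
opening: 0.142
```

```bash
python3 g.py wrist w4
```

```text
4.975 [ 0.64   0.688  1.649 -0.351  1.336  1.124] [0.4791 0.2685 0.0887] [180.   35.   72.3]
```

View pics/w4.png

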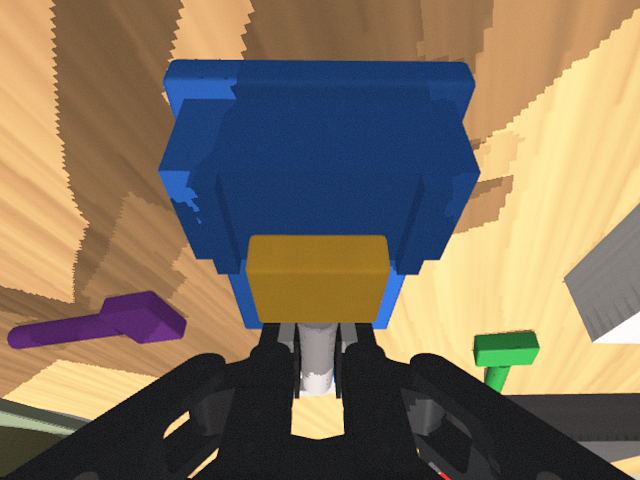

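{"op": "carry_out", "data": {
  "plan": [
    [-0.015,0,-0.0205,0,0,0,0],
    [-0.028,0,-0.041,0,0,0,0],
    [-0.028,0,-0.041,0,0,0,0],
    [0,0,0,0,9,0,0],
    [0,0,0,0,9,0,0],
    [0,0,0,0,9,0,0],
    [0,0,0,0,9,0,0],
    [0,0,0,0,9,0,0],
    [0,0,0,0,9,0,0],
    [0,0,0,0,9,0,0],
    [0,0,0,0,9,0,0]
  ]
}}

```text
t: 6.4
position: [0.4774, 0.2686, 0.2118]
eef_rot: [-3.136, -0.628, 1.262]
contact_force: [-0.8, 0.2, -2.7]
opening: 0.144
```

```bash
python3 g.py scene s5; python3 - <<'E'
from bench import arm
from h import *
o=arm.get_obs()
h=np.array([.309,.951,0]);a=np.radians(35);z=np.cos(a)*h-np.sin(a)*np.array([0,0,1])
print(delta(o,[.6104,.153,.190],toolR(z,[.951,-.309,0])))
E
```

```text
6.4 [ 0.267  0.277  2.03   0.907  0.68  -0.108] [0.4774 0.2686 0.2118] [-179.7  -36.    72.3]
(array([-0.0669,  0.1623, -0.0247]), array([-5.300e-01,  1.897e+01,  1.000e-02]))
```

View pics/s5.png

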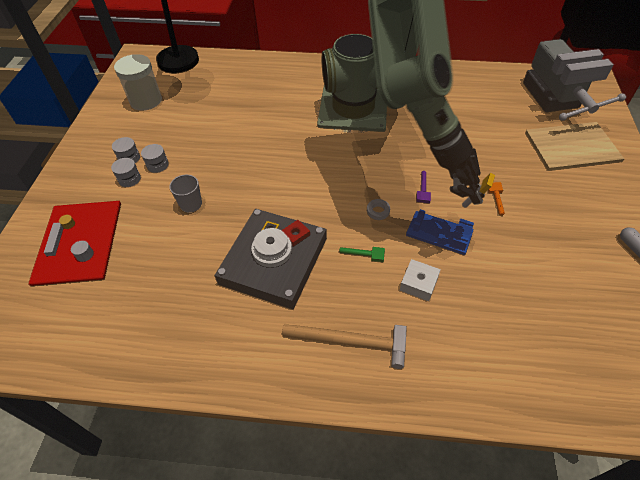

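{"op": "carry_out", "data": {
  "plan": [
    [0,0.03,0,0,9.5,0,0],
    [0,0.03,0,0,9.5,0,0],
    [0,0.04,0,0,0,0,0],
    [0,0,0,0,0,0,0]
  ]
}}

```text
t: 6.95
position: [0.5713, 0.2401, 0.2102]
eef_rot: [-3.127, -0.929, 1.254]
contact_force: [-0.6, 0.2, -1.6]
opening: 0.148
```

```bash
python3 g.py wrist w6; python3 - <<'E'
from bench import arm
from h import *
o=arm.get_obs()
h=np.array([.309,.951,0]);a=np.radians(35);z=np.cos(a)*h-np.sin(a)*np.array([0,0,1])
print(delta(o,[.6104,.153,.190],toolR(z,[.951,-.309,0])))
E
```

```text
6.95 [ 0.079  0.432  1.953  1.313  0.879 -0.583] [0.5713 0.2401 0.2102] [-179.2  -53.2   71.9]
(array([-0.0585,  0.0655, -0.0457]), array([-0.87,  1.76, -0.06]))
```

View pics/w6.png

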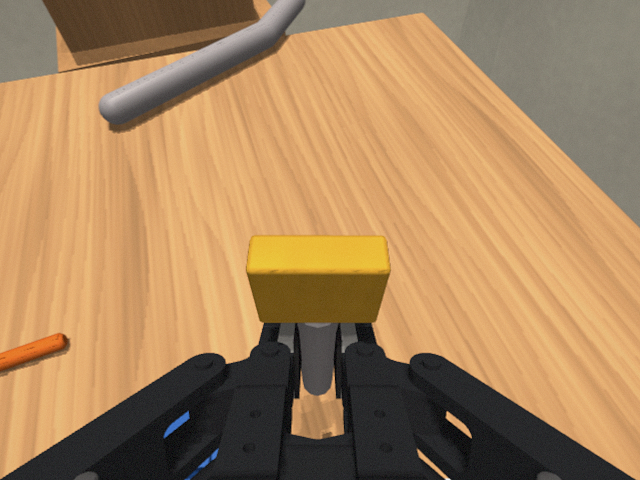

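{"op": "carry_out", "data": {
  "plan": [
    [-0.0195,0.022,-0.0152,0,0,0,0],
    [-0.0195,0.022,-0.0152,0,0,0,0],
    [-0.0195,0.0215,-0.0153,0,0,0,0],
    [0,0,0,0,0,0,0],
    [0,0,0,0,0,0,0]
  ]
}}

```text
t: 7.62
position: [0.6088, 0.1545, 0.1911]
eef_rot: [-3.126, -0.931, 1.257]
contact_force: [-0.3, 0.4, -2.1]
opening: 0.147
```

```bash
python3 g.py top t7; python3 g.py scene s7;python3 - <<'E'
from bench import arm
from h import *
o=arm.get_obs()
h=np.array([.309,.951,0]);a=np.radians(35);z=np.cos(a)*h-np.sin(a)*np.array([0,0,1])
print(delta(o,[.6104,.153,.190],toolR(z,[.951,-.309,0])))
a=cv2.imread('pics/t7.png')[140:260,180:320];b=cv2.imread('pics/s7.png')[160:310,340:500]
cv2.imwrite('pics/c7.png',np.hstack([cv2.resize(a,(466,400)),cv2.resize(b,(334,400))]) if 0 else cv2.resize(b,(800,750))[:600])
cv2.imwrite('pics/c7t.png',cv2.resize(a,(700,600)))
E
```

```text
7.625 [-0.083  0.503  1.884  1.221  0.989 -0.628] [0.6088 0.1545 0.1911] [-179.1  -53.4   72. ]
7.675 [-0.082  0.503  1.884  1.221  0.989 -0.629] [0.6088 0.1547 0.1913] [-179.1  -53.4   72.1]
(array([-0.0019,  0.0019, -0.0001]), array([-0.91,  1.61,  0.06]))
```

View pics/c7.png

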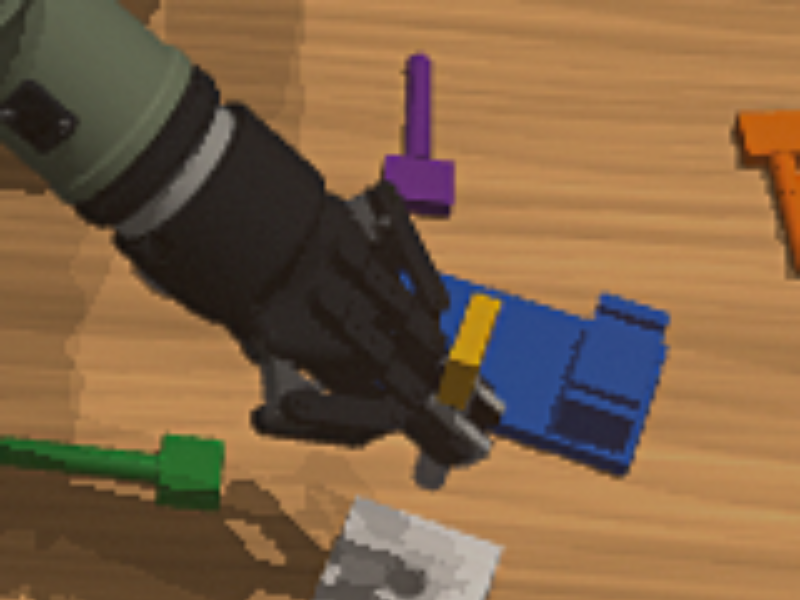

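View pics/c7t.png

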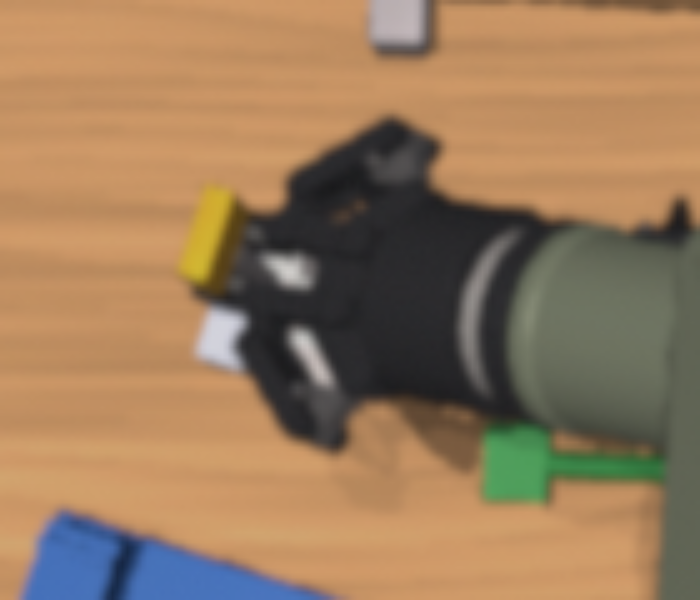

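```bash
python3 - <<'E'
from bench import arm, viewer
from h import *
T=viewer.get_image("top");S=viewer.get_image("scene");o=arm.get_obs()
m=masks(T["pixels"])["yellow"];print(blobs(m,15))
h=cv2.cvtColor(S["pixels"],cv2.COLOR_RGB2HSV)
mm=(h[...,0]>18)&(h[...,0]<32)&(h[...,1]>180)&(h[...,2]>180);print([b for b in blobs(mm,10) if 400<b[1][0]<470])
Rc=R.from_euler('xyz',o["eef_rot"]).as_matrix();G=o["position"]+.0539*Rc[:,2]
# pin axis in tool: h0 when grasped
p=Rc@np.array([np.cos(np.radians(35)),0,-np.sin(np.radians(35))])
print("axis pred",p,"foot pred",G-.051*p,"top pred",G+.057*p)
ft=G-.051*p;tp=G+.057*p
print("proj foot S",proj(S,ft),"top S",proj(S,tp),"top T",proj(T,tp))
print(plane(T,222.8-.4,187.6-.4,tp[2]),plane(S,340+474/5,160+330/5,tp[2]),plane(S,426,254.8,ft[2]))
E
```

```text
[([216, 178, 10, 19, 93], [220.8, 187.3])]
[([430, 219, 10, 14, 76], [434.6, 225.6])]
axis pred [0.01576046 0.02424276 0.99958186] foot pred [0.62108654 0.19477492 0.1084959 ] top pred [0.62278867 0.19739314 0.21645074]
proj foot S (np.float64(426.05895162335577), np.float64(255.80482064355394)) top S (np.float64(435.659007634692), np.float64(225.07104622522644)) top T (np.float64(220.43290516088385), np.float64(185.87939216086525))
[0.62031922 0.19375861 0.21645074] [0.62525994 0.19565664 0.21645074] [0.61847953 0.19470507 0.1084959 ]
```

```bash
python3 - <<'E'
from bench import arm
from h import *
o=arm.get_obs()
h=np.array([.309,.951,0]);a=np.radians(35);z=np.cos(a)*h-np.sin(a)*np.array([0,0,1])
print(delta(o,[.6107,.1525,.132],toolR(z,[.951,-.309,0])))
E
```

```text
(array([-0.0488,  0.0024,  0.0342]), array([-0.88,  1.6 ,  0.08]))
```

{"op": "carry_out", "data": {
  "plan": [
    [-0.012,0.0006,0.0085,-0.45,0.8,0,0],
    [-0.012,0.0006,0.0085,-0.45,0.8,0,0],
    [-0.012,0.0006,0.0085,0,0,0,0],
    [-0.0128,0.0006,0.0085,0,0,0,0],
    [0,0,0,0,0,0,0],
    [0,0,0,0,0,0,0]
  ]
}}

```text
t: 8.57
position: [0.6122, 0.1524, 0.1324]
eef_rot: [3.138, -0.961, 1.259]
contact_force: [-0.4, -0.0, -3.4]
opening: 0.147
```

```bash
cat > st.py <<'E'
from bench import arm, viewer
from h import *
T=viewer.get_image("top");S=viewer.get_image("scene");o=arm.get_obs()
print(o["position"],np.degrees(o["eef_rot"]),o["contact_force"])
Rc=R.from_euler('xyz',o["eef_rot"]).as_matrix();G=o["position"]+.0539*Rc[:,2]
p=Rc@np.array([np.cos(np.radians(35)),0,-np.sin(np.radians(35))])
print("axis",p.round(3),"foot",(G-.051*p).round(4),"top",(G+.057*p).round(4)); ft=G-.051*p;tp=G+.057*p
print("foot S",proj(S,ft),"top S",proj(S,tp),"top T",proj(T,tp),"hole S",proj(S,[.6243,.1945,.034]))
b=S["pixels"][195:320,360:490];cv2.imwrite('pics/stS%d.png'%(o["t"]*100),cv2.resize(b,(624,600))[:,:,::-1])
print('pics/stS%d.png'%(o["t"]*100))
h=np.array([.309,.951,0]);a=np.radians(35);z=np.cos(a)*h-np.sin(a)*np.array([0,0,1])
print(delta(o,[.6107,.1525,.090],toolR(z,[.951,-.309,0])))
E
python3 st.py
```

```text
[0.61231647 0.15230606 0.1327376 ] [179.70402929 -55.04490038  72.18477965] [-0.33269502 -0.00927714 -2.51881486]
axis [-0.003  0.     1.   ] foot [0.6263 0.1943 0.0509] top [0.6259 0.1943 0.1589]
foot S (np.float64(422.0230523319754), np.float64(272.48627101374603)) top S (np.float64(429.53292607834027), np.float64(243.6762374461316)) top T (np.float64(228.24581903423922), np.float64(189.66972060959546)) hole S (np.float64(421.04984509690786), np.float64(275.8232125889426))
pics/stS867.png
(array([-0.0352, -0.0017,  0.0242]), array([ 0.14, -0.05,  0.11]))
```

View pics/stS867.png

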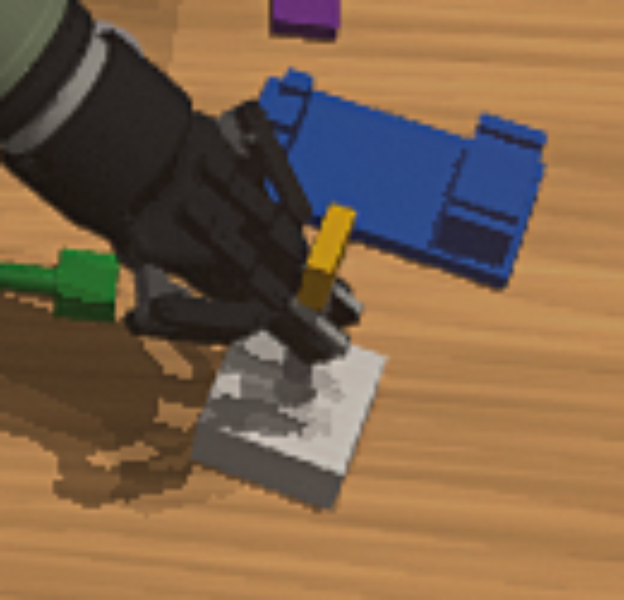

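{"op": "carry_out", "data": {
  "plan": [
    [-0.0082,-0.0014,0.0057,0,0,0,0],
    [-0.0041,0,0.0029,0,0,0,0],
    [-0.0041,0,0.0029,0,0,0,0],
    [0,0,0,0,0,0,0]
  ]
}}

```text
t: 9.18
position: [0.6105, 0.1527, 0.1113]
eef_rot: [3.141, -0.96, 1.256]
contact_force: [-0.1, -0.4, -2.7]
opening: 0.143
```

```bash
python3 st.py
```

```text
[0.61058346 0.1527097  0.11173561] [179.88757997 -55.01671471  72.04121983] [-0.5604046   0.37524507 -2.72826751]
axis [-0.001  0.     1.   ] foot [0.6244 0.1947 0.0298] top [0.6242 0.1947 0.1378]
foot S (np.float64(420.8732125112739), np.float64(276.84212076158445)) top S (np.float64(428.1468575641543), np.float64(249.00300534755905)) top T (np.float64(230.07957097730755), np.float64(192.3337827016393)) hole S (np.float64(421.04984509690786), np.float64(275.8232125889426))
pics/stS927.png
(array([-0.0179,  0.0002,  0.0123]), array([ 0.08, -0.02,  0.02]))
```

{"op": "carry_out", "data": {
  "plan": [
    [-0.0041,0,0.0029,0,0,0,0],
    [-0.0041,0,0.0029,0,0,0,0],
    [-0.0041,0,0.0029,0,0,0,0],
    [-0.0033,0,0.0023,0,0,0,0],
    [0,0,0,0,0,0,0]
  ]
}}

```text
t: 9.9
position: [0.6105, 0.1527, 0.0921]
eef_rot: [3.14, -0.959, 1.257]
contact_force: [-1.8, 0.8, -3.9]
opening: 0.143
```

```bash
python3 st.py
```

```text
[0.61049442 0.15274508 0.09242185] [179.89775146 -54.98095228  72.03867722] [-0.74122639  1.0967228  -3.78209291]
axis [-0.001  0.001  1.   ] foot [0.6242 0.1947 0.0105] top [0.6241 0.1947 0.1185]
foot S (np.float64(419.68652416396696), np.float64(281.3153886179042)) top S (np.float64(426.77753591570604), np.float64(254.29610850424208)) top T (np.float64(231.8545765287893), np.float64(193.9705544077874)) hole S (np.float64(421.04984509690786), np.float64(275.8232125889426))
pics/stS1000.png
(array([-0.0021,  0.0003,  0.0013]), array([0.07, 0.02, 0.02]))
```

{"op": "carry_out", "data": {
  "plan": [
    [-0.0016,0,0.0011,0,0,0,0],
    [0,0,0,0,0,0,25],
    [0,0,0,0,0,0,55],
    [0,0,0,0,0,0,55],
    [0,0,0,0,0,0,55],
    [-0.0115,0,-0.0164,0,0,0,55],
    [-0.017,0,-0.0246,0,0,0,55],
    [-0.017,0,-0.0246,0,0,0,55],
    [0.049,0,-0.0344,0,0,0,55],
    [0.049,0,-0.0344,0,0,0,55]
  ]
}}

```text
t: 11.25
position: [0.5853, 0.0749, 0.2113]
eef_rot: [-3.139, -0.959, 1.251]
contact_force: [0.8, 0.3, 0.4]
opening: 0.551
```

```bash
python3 g.py scene s9; python3 g.py top t9; python3 -c "
import cv2
i=cv2.imread('pics/s9.png')[195:320,360:490];cv2.imwrite('pics/s9c.png',cv2.resize(i,(624,600)))
i=cv2.imread('pics/t9.png')[150:250,180:300];cv2.imwrite('pics/t9c.png',cv2.resize(i,(720,600)))"
```

```text
11.25 [-0.24   0.462  1.912  1.162  1.097 -0.678] [0.5853 0.0749 0.2113] [-179.9  -55.    71.7]
11.3 [-0.24   0.452  1.904  1.164  1.102 -0.674] [0.5877 0.0753 0.2206] [178.8 -55.3  72.8]
```

View pics/s9c.png

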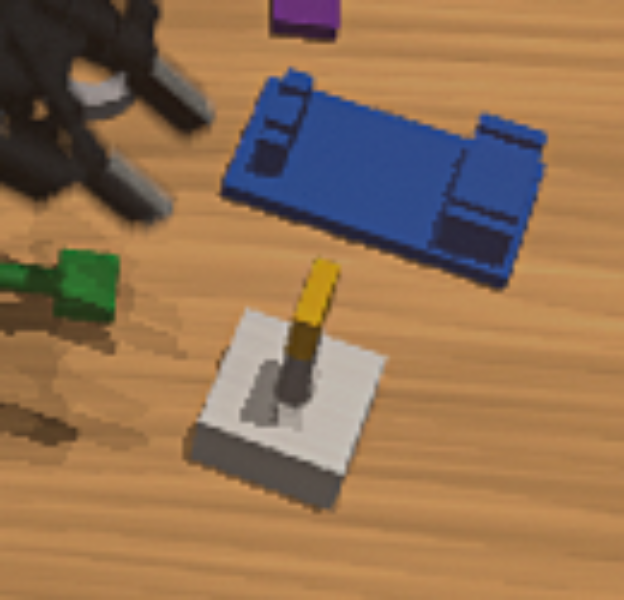

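View pics/t9c.png

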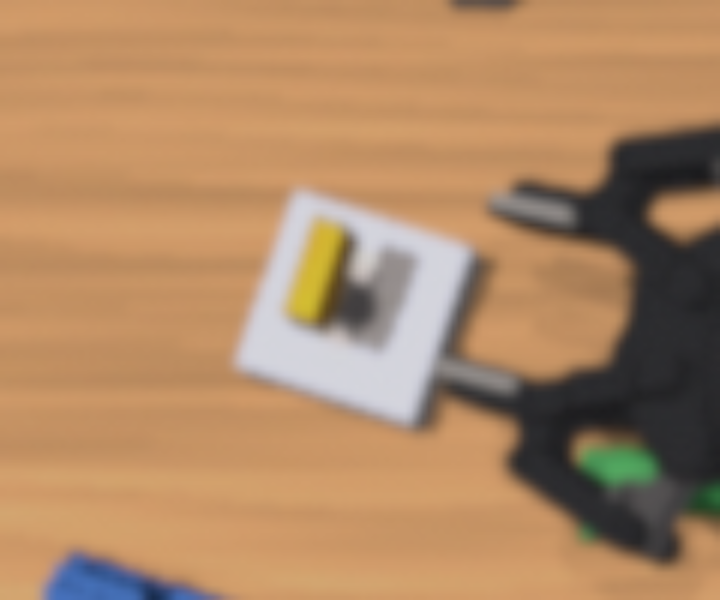

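```bash
cat > head.py <<'E'
from bench import arm, viewer
from h import *
import sys
z=float(sys.argv[1])
T=viewer.get_image("top");S=viewer.get_image("scene")
for d,v in((T,150),(S,190)):
    h=cv2.cvtColor(d["pixels"],cv2.COLOR_RGB2HSV)
    mm=(h[...,0]>18)&(h[...,0]<32)&(h[...,1]>150)&(h[...,2]>v)
    mm[:, :150]=0;mm[:,480:]=0
    for st,c in blobs(mm,10):
        pts=cv2.findNonZero((cv2.connectedComponents(mm.astype(np.uint8))[1]==cv2.connectedComponents(mm.astype(np.uint8))[1][int(round(c[1])),int(round(c[0]))]).astype(np.uint8))
        b=cv2.boxPoints(cv2.minAreaRect(pts));P=np.array([plane(d,*q,z)[:2] for q in b]);e=P[1]-P[0];f=P[2]-P[1]
        print(st,c,plane(d,*c,z).round(4),[(np.linalg.norm(x).round(3),np.degrees(np.arctan2(x[1],x[0])).round(1)) for x in(e,f)])
E
python3 head.py .116
```

```text
[228, 188, 9, 15, 68] [232.1, 195.1] [0.6222 0.1947 0.116 ] [(np.float64(0.031), np.float64(-18.0)), (np.float64(0.009), np.float64(-108.8))]
[422, 249, 9, 13, 62] [426.0, 255.1] [0.6246 0.1935 0.116 ] [(np.float64(0.033), np.float64(162.6)), (np.float64(0.01), np.float64(69.3))]
```

{"op": "carry_out", "data": {
  "plan": [
    [0,0,0,0,-9.2,0,55],
    [0,0,0,0,-9.2,0,55],
    [0,0,0,0,-9.2,0,55],
    [0,0,0,0,-9.2,0,55],
    [0,0,0,0,-9.2,0,55],
    [0,0,0,0,-9,0,55],
    [0,0,0,0,0,-10,55],
    [0,0,0,0,0,-10,55],
    [0,0,0,0,0,-10,55],
    [0,0,0,0,0,-10,55],
    [0,0,0,0,0,-10,55],
    [0,0,0,0,0,-10,55]
  ]
}}

```text
t: 12.95
position: [0.5847, 0.0759, 0.2084]
eef_rot: [-3.138, -0.002, 2.308]
contact_force: [0.3, -0.1, 0.2]
opening: 0.55
```

```bash
python3 g.py scene s10;python3 head.py .116
```

```text
12.95 [ 1.100e-01  4.170e-01  1.668e+00 -1.000e-03  1.060e+00 -6.270e-01] [0.5847 0.0759 0.2084] [-1.798e+02 -1.000e-01  1.323e+02]
[393, 236, 17, 17, 87] [400.7, 244.1] [ 0.5193 -0.1511  0.116 ] [(np.float64(1.353), np.float64(-90.2)), (np.float64(0.988), np.float64(177.2))]
[422, 250, 9, 12, 23] [426.4, 256.9] [0.6292 0.1942 0.116 ] [(np.float64(2.23), np.float64(94.7)), (np.float64(1.601), np.float64(-15.6))]
```

{"op": "carry_out", "data": {
  "plan": [
    [0,0,0,0,0,-10,55],
    [0,0,0,0,0,-10,55],
    [0,0,0,0,0,-9.7,55],
    [0,0.0414,0,0,0,0,55],
    [0,0.0414,0,0,0,0,55],
    [0,0.0414,0,0,0,0,55],
    [0,0,0,0,0,0,55],
    [0,0,0,0,0,0,55]
  ]
}}

```text
t: 14.1
position: [0.6243, 0.1939, 0.2099]
eef_rot: [-3.14, -0.0, 2.82]
contact_force: [0.2, -0.2, 0.0]
opening: 0.551
```

```bash
python3 g.py wrist w11;python3 - <<'E'
from bench import arm
from h import *
o=arm.get_obs()
print(delta(o,[.6235,.194,.158],toolR([0,0,-1],[.309,.951,0])))
E
```

```text
14.1 [ 2.840e-01  5.080e-01  1.506e+00 -1.000e-03  1.128e+00 -9.640e-01] [0.6243 0.1939 0.2099] [-179.9   -0.   161.6]
(array([0.001 , 0.0002, 0.0522]), array([-0.07,  0.01, -0.46]))
```

View pics/w11.png

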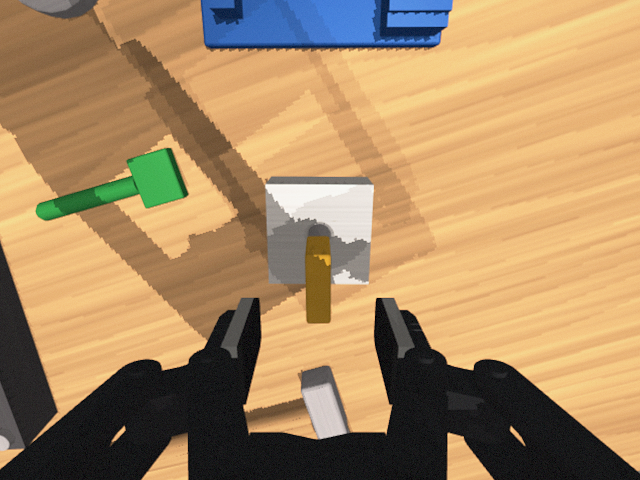

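```bash
python3 - <<'E'
from bench import arm,viewer
from h import *
d=viewer.get_image("wrist")
h=cv2.cvtColor(d["pixels"],cv2.COLOR_RGB2HSV);mm=(h[...,0]>15)&(h[...,0]<32)&(h[...,1]>190)&(h[...,2]>100)
mm[:230]=0;mm[340:]=0;mm[:,:290]=0;mm[:,350:]=0
print(blobs(mm,100))
for x in(-18,18):
  for y in(-6,6): print([round(float(v),1) for v in proj(d,[.6237+x*.951e-3+y*.309e-3,.1943-x*.309e-3+y*.951e-3,.116])])
print(proj(d,[.6237,.1943,.116]),proj(d,[.6237,.1943,.034]))
E
```

```text
[([307, 236, 24, 86, 1884], [318.6, 278.9])]
[304.2, 253.4]
[330.5, 253.2]
[305.7, 323.0]
[330.3, 322.8]
(np.float64(317.678821225739), np.float64(289.1690947829328)) (np.float64(317.66725096900626), np.float64(236.53580392542523))
```

{"op": "carry_out", "data": {
  "plan": [
    [0,0,0.02,0,0,0,55],
    [0,0,0.02,0,0,0,55],
    [0,0,0.012,0,0,0,55],
    [0,0,0,0,0,0,30],
    [0,0,0,0,0,0,0],
    [0,0,0,0,0,0,0],
    [0,0,0,0,0,0,0],
    [0,0,0,0,0,0,0]
  ]
}}

```text
t: 15.2
position: [0.6254, 0.1945, 0.1599]
eef_rot: [3.141, 0.003, 2.821]
contact_force: [-0.0, -1.2, 4.0]
opening: 0.126
```

```bash
python3 g.py wrist w12
```

```text
15.2 [ 2.840e-01  5.530e-01  1.564e+00 -1.000e-03  1.021e+00 -9.650e-01] [0.6254 0.1945 0.1599] [179.9   0.2 161.6]
```

View pics/w12.png

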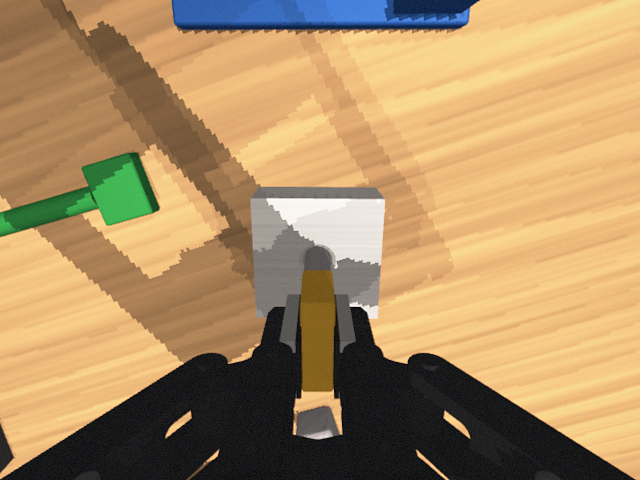

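{"op": "carry_out", "data": {
  "plan": [
    [0,0,-0.02,0,0,0,0],
    [0,0,-0.045,0,0,0,0],
    [0,0,-0.045,0,0,0,0],
    [-0.0024,-0.0509,0,0,0,0,0],
    [-0.0024,-0.0509,0,0,0,0,0],
    [-0.0025,-0.0509,0,0,0,0,0],
    [-0.0025,-0.0509,0,0,0,0,0],
    [-0.0025,-0.0509,0,0,0,0,0],
    [-0.0024,-0.0509,0,0,0,0,0],
    [0,0,0,0,0,0,0],
    [0,0,0,0,0,0,0]
  ]
}}

```text
t: 16.62
position: [0.5424, -0.0996, 0.2684]
eef_rot: [3.141, 0.0, 2.82]
contact_force: [-0.4, 0.4, -2.6]
opening: 0.132
```

```bash
python3 g.py scene s13; python3 g.py wrist w13; python3 -c "
import cv2
i=cv2.imread('pics/s13.png')[160:310,200:360];cv2.imwrite('pics/s13c.png',cv2.resize(i,(640,600)))"
```

```text
16.625 [-2.030e-01  3.080e-01  1.675e+00  1.000e-03  1.158e+00 -1.453e+00] [ 0.5424 -0.0996  0.2684] [179.9   0.  161.6]
16.675 [-2.020e-01  3.080e-01  1.675e+00  1.000e-03  1.158e+00 -1.453e+00] [ 0.5426 -0.0991  0.2685] [179.9   0.  161.7]
```

View pics/s13c.png

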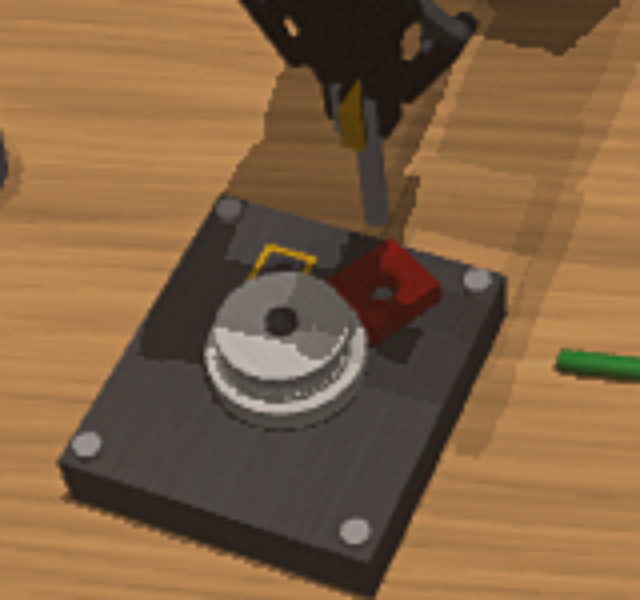

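View pics/w13.png

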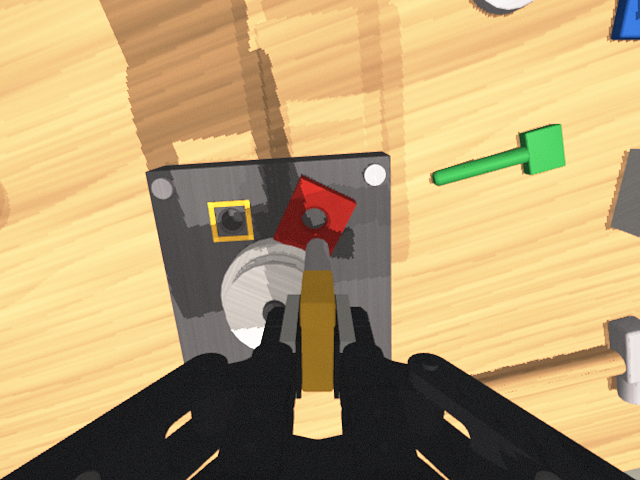

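```bash
cat > pf.py <<'E'
from bench import arm,viewer
from h import *
W=viewer.get_image("wrist");S=viewer.get_image("scene");T=viewer.get_image("top");o=arm.get_obs()
Rc=R.from_euler('xyz',o["eef_rot"]).as_matrix();p=o["position"]
f=p+.152*Rc[:,2]
print("foot",f.round(4),"S",np.round(proj(S,f),1),"W",np.round(proj(W,f),1))
hd=p+.044*Rc[:,2];print("headtop S",np.round(proj(S,hd),1),"T",np.round(proj(T,hd),1),"W",np.round(proj(W,hd),1))
for n,q in(("lug",[.541,-.0998,.058]),("lock",[.521,-.166,.04])): print(n,np.round(proj(S,q),1),np.round(proj(W,q),1))
cv2.imwrite("pics/pfW.png",cv2.resize(W["pixels"][180:300,230:390],(800,600),interpolation=cv2.INTER_CUBIC)[:,:,::-1])
cv2.imwrite("pics/pfS.png",cv2.resize(S["pixels"][170:260,240:360],(800,600),interpolation=cv2.INTER_CUBIC)[:,:,::-1])
E
python3 pf.py
```

```text
foot [ 0.543  -0.0989  0.1168] S [294.6 215.5] W [316.5 250.2]
headtop S [290.9 182.3] T [382.6 227.9] W [316.1 354.7]
lug [296.  230.7] [314.6 222.1]
lock [270.6 226.7] [228.9 218.4]
```

View pics/pfW.png

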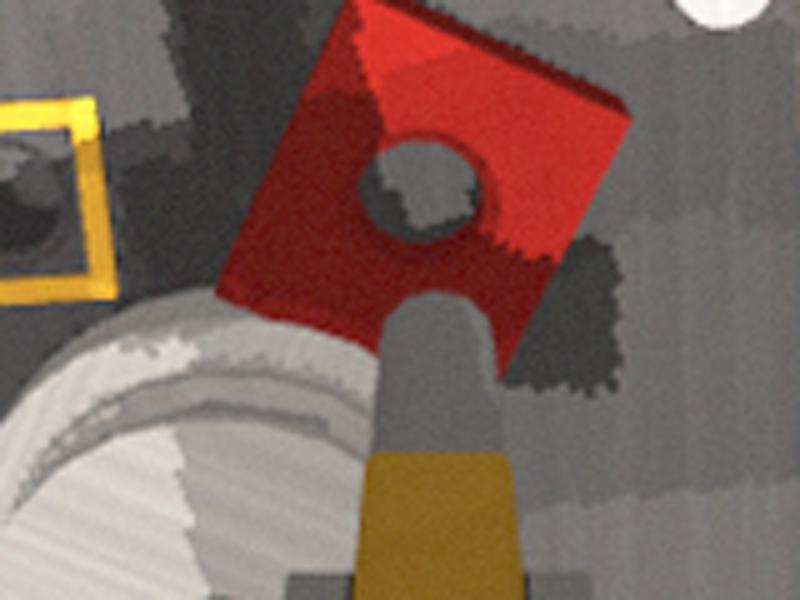

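View pics/pfS.png

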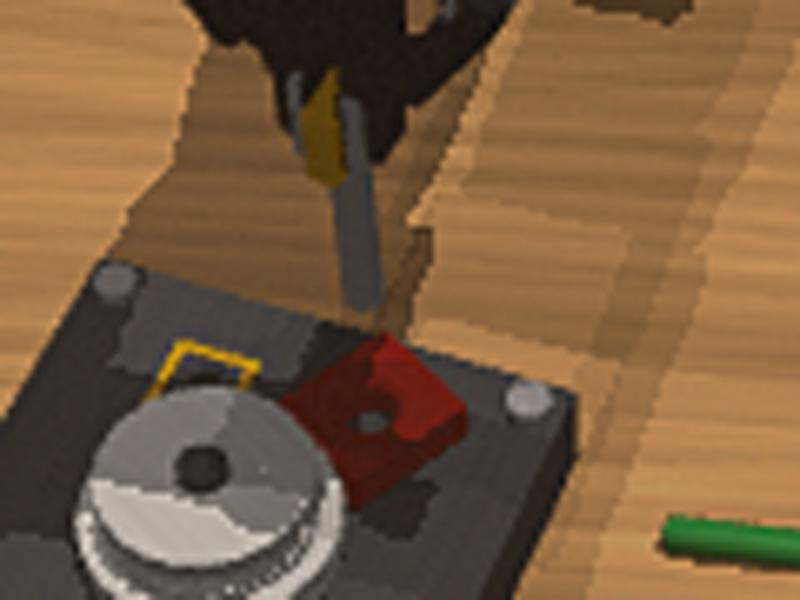

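{"op": "carry_out", "data": {
  "plan": [
    [0,-0.001,0.025,0,0,0,0],
    [0,0,0.025,0,0,0,0],
    [0,0,0,0,0,0,0],
    [0,0,0,0,0,0,0]
  ]
}}

```text
t: 17.38
position: [0.543, -0.1006, 0.2198]
eef_rot: [3.141, 0.003, 2.822]
contact_force: [0.1, -0.6, -1.7]
opening: 0.13
```

```bash
python3 pf.py
```

```text
foot [ 0.5436 -0.101   0.0681] S [295.1 228.8] W [316.2 250.3]
headtop S [291.7 197.9] T [380.1 230.1] W [315.4 354.9]
lug [296.  230.7] [316.7 240.8]
lock [270.6 226.7] [215.7 235.1]
```

View pics/pfW.png

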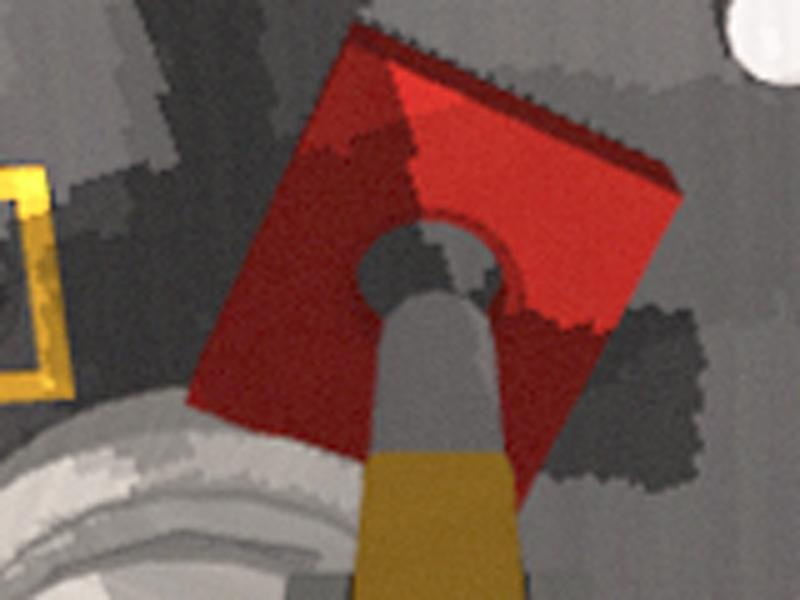

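View pics/pfS.png

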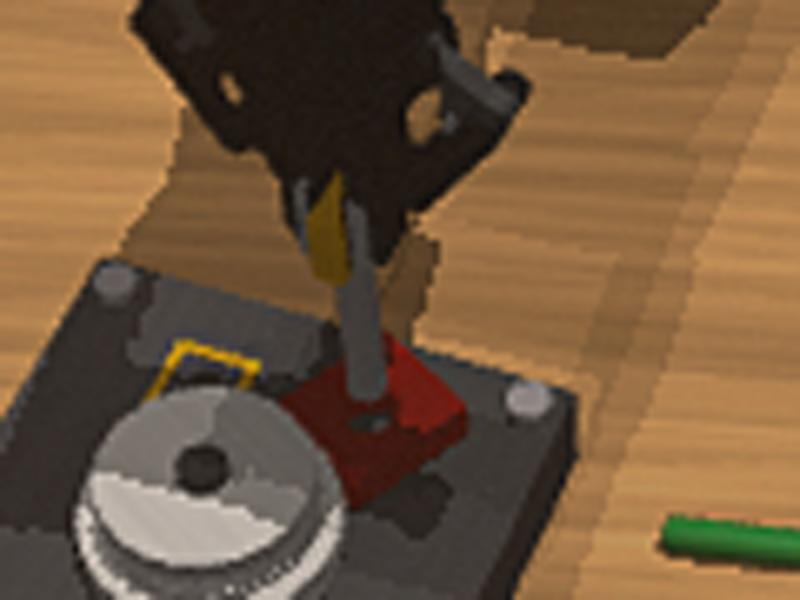

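```bash
python3 - <<'E'
from bench import arm,viewer
from h import *
W=viewer.get_image("wrist");S=viewer.get_image("scene")
print(plane(W,317.4,245,.0681),plane(W,318.6,236.4,.058))
print(plane(S,294.9,228.8,.0681),plane(S,296.1,232.2,.058))
E
```

```text
[ 0.54068738 -0.09949786  0.0681    ] [ 0.53875645 -0.09803807  0.058     ]
[ 0.5434892  -0.10140059  0.0681    ] [ 0.54553468 -0.09896345  0.058     ]
```

{"op": "carry_out", "data": {
  "plan": [
    [0.0006,0.0019,0.004,0,0,0,0],
    [0,0,0.005,0,0,0,0],
    [0,0,0.005,0,0,0,0],
    [0,0,0.003,0,0,0,0],
    [0,0,0,0,0,0,0]
  ]
}}

```text
t: 18.25
position: [0.5422, -0.0989, 0.2015]
eef_rot: [3.141, 0.001, 2.821]
contact_force: [0.1, 0.0, -2.2]
opening: 0.125
```

```bash
python3 pf.py
```

```text
foot [ 0.5428 -0.099   0.0501] S [296.5 233.3] W [316.7 250.8]
headtop S [293.2 203.3] T [377.8 231.2] W [316.3 355.9]
lug [296.  230.7] [314.4 253.1]
lock [270.6 226.7] [206.6 246.2]
```

View pics/pfW.png

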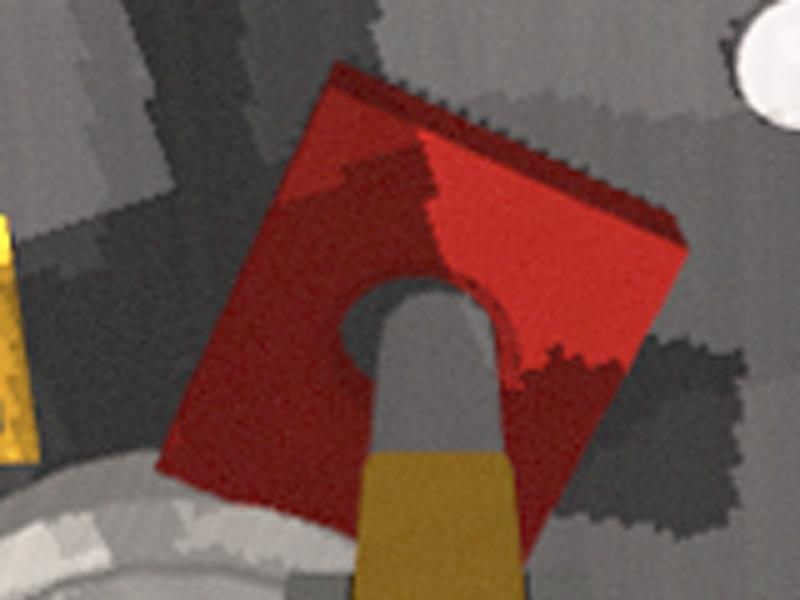

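```bash
python3 - <<'E'
from bench import arm
from h import *
o=arm.get_obs();Rc=R.from_euler('xyz',o["eef_rot"])
C=np.array([.590,-.150]);f0=np.array([.5425,-.099])
pts=[f0]+[C+.070*np.array([np.cos(a),np.sin(a)]) for a in np.radians([141,147,153,159,165,171,177,183,188,193])]
for a,b in zip(pts,pts[1:]): print(b.round(4),Rc.inv().apply(np.r_[b-a,0]).round(4))
E
```

```text
[ 0.5356 -0.1059] [ 0.0044 -0.0088 -0.    ]
[ 0.5313 -0.1119] [ 0.0022 -0.007  -0.    ]
[ 0.5276 -0.1182] [ 0.0015 -0.0072 -0.    ]
[ 0.5246 -0.1249] [ 0.0007 -0.0073 -0.    ]
[ 0.5224 -0.1319] [-0.     -0.0073 -0.    ]
[ 0.5209 -0.139 ] [-0.0008 -0.0073 -0.    ]
[ 0.5201 -0.1463] [-0.0016 -0.0072  0.    ]
[ 0.5201 -0.1537] [-0.0023 -0.007   0.    ]
[ 0.5207 -0.1597] [-0.0025 -0.0056  0.    ]
[ 0.5218 -0.1657] [-0.0029 -0.0053  0.    ]
```

Lower, then the first part of the arc.

{"op": "carry_out", "data": {
  "plan": [
    [0,0,0.0035,0,0,0,0],
    [0,0,0.0035,0,0,0,0],
    [0.0022,-0.0044,0,0,0,0,0],
    [0.0022,-0.0044,0,0,0,0,0],
    [0.0011,-0.0035,0,0,0,0,0],
    [0.0011,-0.0035,0,0,0,0,0],
    [0.0008,-0.0036,0,0,0,0,0],
    [0.0007,-0.0036,0,0,0,0,0],
    [0,0,0,0,0,0,0]
  ]
}}

```text
t: 19.52
position: [0.5278, -0.1185, 0.1953]
eef_rot: [3.141, 0.003, 2.821]
contact_force: [3.3, 1.6, -1.3]
opening: 0.133
```

```bash
python3 pf.py
```

```text
foot [ 0.5282 -0.1183  0.0431] S [289.6 229.7] W [317.  249.5]
headtop S [285.8 199.7] T [387.2 238.9] W [317.  353.6]
lug [296.  230.7] [354.  268.3]
lock [270.6 226.7] [241.6 260.3]
```

View pics/pfW.png

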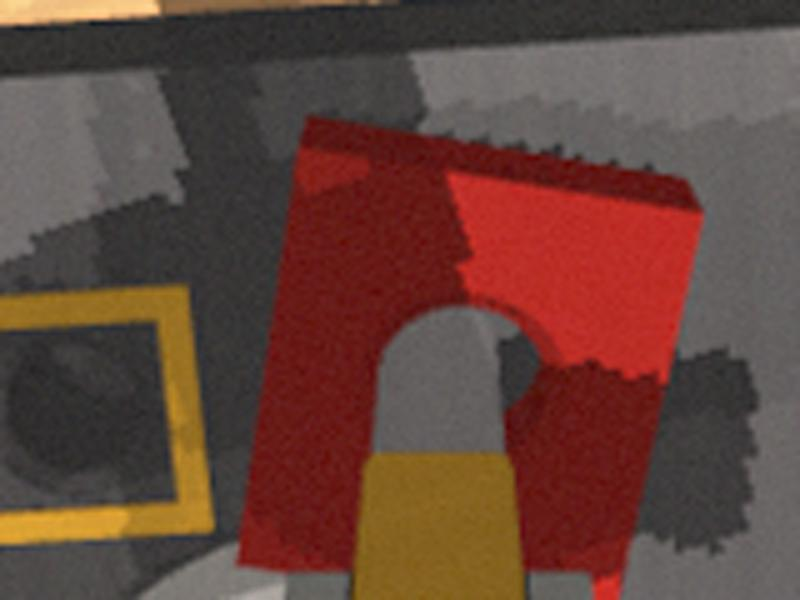

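View pics/pfS.png

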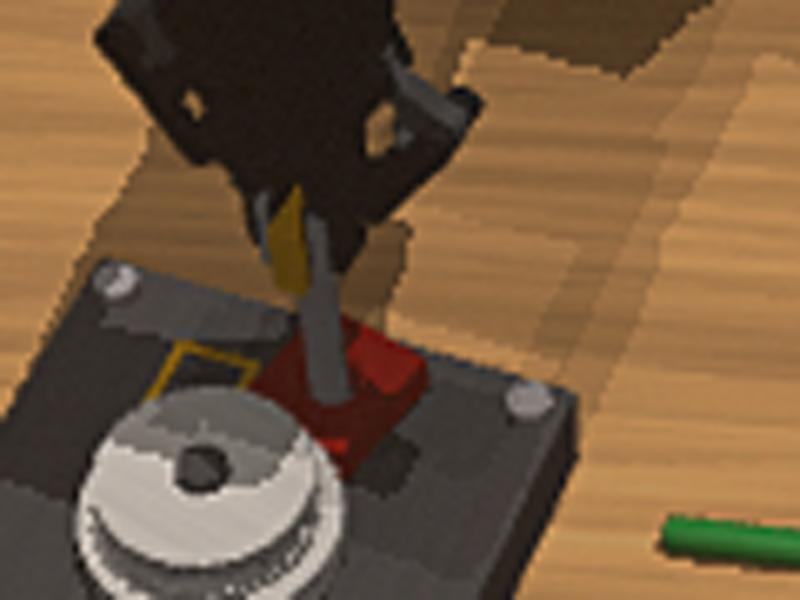

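{"op": "carry_out", "data": {
  "plan": [
    [0.0004,-0.0036,0,0,0,0,0],
    [0.0003,-0.0037,0,0,0,0,0],
    [0,-0.0036,0,0,0,0,0],
    [0,-0.0037,0,0,0,0,0],
    [-0.0004,-0.0036,0,0,0,0,0],
    [-0.0004,-0.0037,0,0,0,0,0],
    [-0.0008,-0.0036,0,0,0,0,0],
    [-0.0008,-0.0036,0,0,0,0,0],
    [-0.0011,-0.0035,0,0,0,0,0],
    [-0.0012,-0.0035,0,0,0,0,0],
    [0,0,0,0,0,0,0]
  ]
}}

```text
t: 21.05
position: [0.52, -0.1533, 0.1949]
eef_rot: [3.139, 0.002, 2.82]
contact_force: [5.4, 2.9, -1.8]
opening: 0.125
```

```bash
python3 pf.py
```

```text
foot [ 0.5203 -0.1528  0.0429] S [275.9 226.1] W [316.9 249.8]
headtop S [271.  196.2] T [404.9 242.7] W [316.6 354. ]
lug [296.  230.7] [414.8 263. ]
lock [270.6 226.7] [297.2 255.5]
```

View pics/pfW.png

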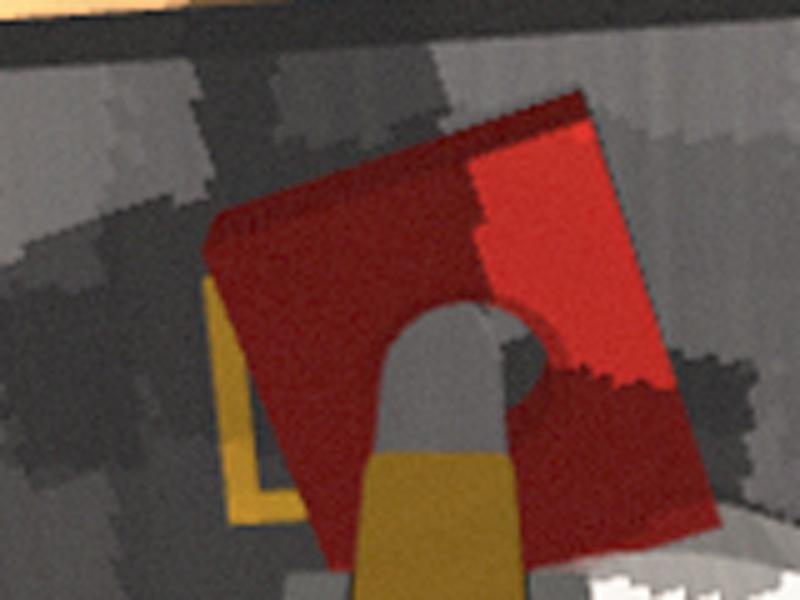

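View pics/pfS.png

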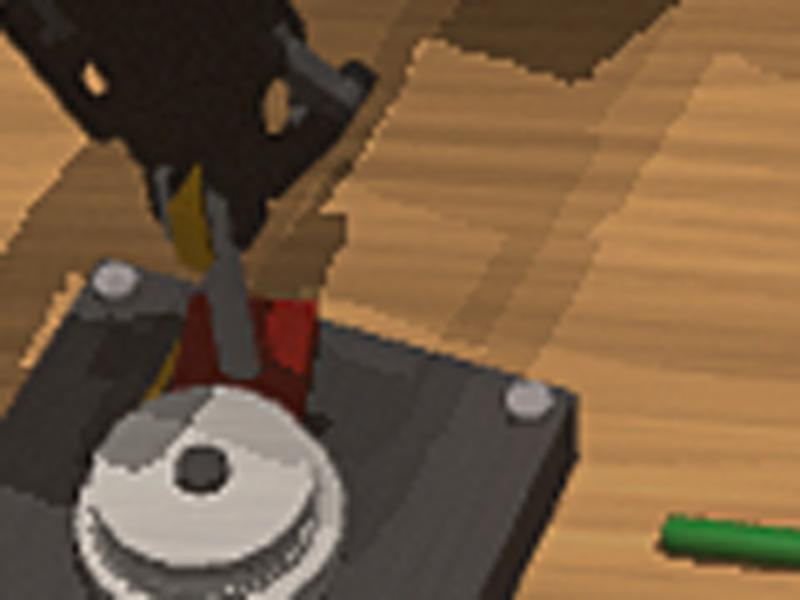

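```bash
python3 - <<'E'
from bench import arm,viewer
from h import *
W=viewer.get_image("wrist");T=viewer.get_image("top");o=arm.get_obs()
Rt=R.from_euler('xyz',o["eef_rot"]);Rcam=R.from_euler('xyz',W["attitude"])
rel=Rt.inv()*Rcam;tc=Rt.inv().apply(W["origin"]-o["position"])
R2=R.from_euler('xyz',np.radians([179.9,0,161.65]));p2=np.array([.5426,-.0991,.2685])
W2=dict(W);W2["attitude"]=(R2*rel).as_euler('xyz');W2["origin"]=p2+R2.apply(tc)
i=cv2.cvtColor(cv2.imread("pics/w13.png"),cv2.COLOR_BGR2RGB);h=cv2.cvtColor(i,cv2.COLOR_RGB2HSV)
mm=((h[...,0]>18)&(h[...,0]<34)&(h[...,1]>140)&(h[...,2]>90));mm[:190]=0;mm[255:]=0;mm[:,:200]=0;mm[:,265:]=0
r=cv2.minAreaRect(cv2.findNonZero(mm.astype(np.uint8)));print(r,plane(W2,*r[0],.04))
mr=((h[...,0]<6)|(h[...,0]>174))&(h[...,1]>170);mr[:170]=0;mr[260:]=0;mr[:,:265]=0;mr[:,370:]=0
r=cv2.minAreaRect(cv2.findNonZero(mr.astype(np.uint8)));print(r,plane(W2,*r[0],.055))
i=cv2.cvtColor(cv2.imread("pics/top0.png"),cv2.COLOR_BGR2RGB);h=cv2.cvtColor(i,cv2.COLOR_RGB2HSV)
mm=((h[...,0]>18)&(h[...,0]<34)&(h[...,1]>140)&(h[...,2]>90));mm[:230]=0;mm[260:]=0;mm[:,:388]=0;mm[:,415:]=0
r=cv2.minAreaRect(cv2.findNonZero(mm.astype(np.uint8)));print(r,plane(T,*r[0],.04))
S=viewer.get_image("scene");print(plane(S,240+240/6.667-.4,170+365/6.667-.4,.0429))
E
```

```text
((230.3588104248047, 220.6646728515625), (40.649147033691406, 42.79664993286133), 85.60128784179688) [ 0.52277325 -0.16557358  0.04      ]
((314.5328674316406, 219.21534729003906), (61.318389892578125, 69.41362762451172), 25.016895294189453) [ 0.53931756 -0.09938805  0.055     ]
((400.7647399902344, 244.44119262695312), (14.794672966003418, 14.55213737487793), 14.03624439239502) [ 0.52279519 -0.16511429  0.04      ]
[ 0.51495348 -0.15448226  0.0429    ]
```

{"op": "carry_out", "data": {
  "plan": [
    [-0.0028,-0.0025,0,0,0,0,0],
    [-0.002,-0.003,0,0,0,0,0],
    [-0.002,-0.003,0,0,0,0,0],
    [-0.002,-0.003,0,0,0,0,0],
    [0,0,0,0,0,0,0]
  ]
}}

```text
t: 21.98
position: [0.5241, -0.1675, 0.1946]
eef_rot: [3.141, -0.0, 2.821]
contact_force: [1.1, 3.3, 0.6]
opening: 0.13
```

```bash
python3 pf.py; python3 -c "
from bench import arm
for i in range(1): print(arm.get_obs()['contact_force'])"
```

```text
foot [ 0.5241 -0.1673  0.0426] S [269.7 227. ] W [316.8 249.8]
headtop S [264.4 197.1] T [412.1 240.7] W [316.6 354. ]
lug [296.  230.7] [437.8 250. ]
lock [270.6 226.7] [317.2 243.3]
[ 1.26675655  4.18924488 -1.69516054]
```

View pics/pfW.png

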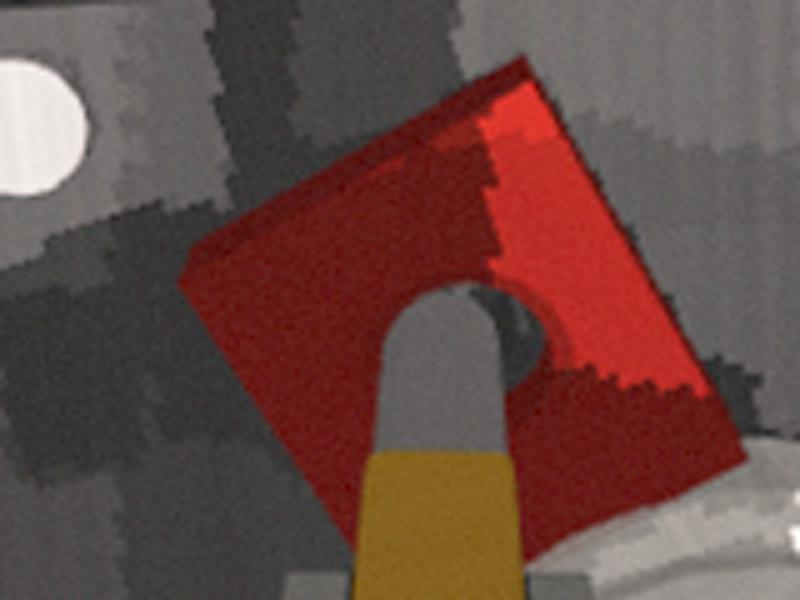

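View pics/pfS.png

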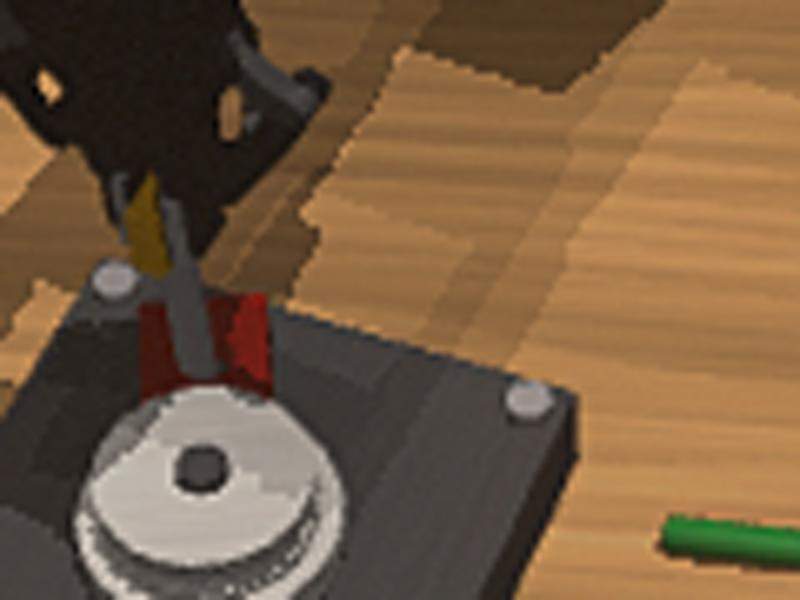

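{"op": "carry_out", "data": {
  "plan": [
    [-0.0005,0.0005,0.002,0,0,0,0],
    [0,0,0.002,0,0,0,0],
    [0,0,0.002,0,0,0,0],
    [0,0,0,0,0,0,0]
  ]
}}

```text
t: 22.62
position: [0.5247, -0.1669, 0.1883]
eef_rot: [3.141, -0.0, 2.821]
contact_force: [-0.1, 4.1, -3.1]
opening: 0.127
```

```bash
python3 pf.py|head -1; python3 -c "
from bench import arm
print(arm.get_obs()['contact_force'],arm.get_obs()['position'])"
```

```text
foot [ 0.5248 -0.1669  0.0364] S [270.1 228.8] W [316.6 250. ]
[-0.99719353  3.14956113 -4.79690143] [ 0.52478254 -0.16696397  0.18837067]
```

{"op": "carry_out", "data": {
  "plan": [
    [0,0,0.003,0,0,0,0],
    [0,0,0.003,0,0,0,0],
    [0,0,0.003,0,0,0,0],
    [0,0,0,0,0,0,0]
  ]
}}

```text
t: 23.28
position: [0.5253, -0.167, 0.1795]
eef_rot: [3.141, 0.002, 2.821]
contact_force: [-0.1, 3.6, -3.7]
opening: 0.127
```

```bash
python3 pf.py; python3 -c "
from bench import arm
print(arm.get_obs()['contact_force'],arm.get_obs()['position'])"
```

```text
foot [ 0.5255 -0.1669  0.0276] S [270.4 231.3] W [316.6 249.8]
headtop S [265.2 202. ] T [410.3 240.5] W [316.2 354.1]
lug [296.  230.7] [444.8 257.5]
lock [270.6 226.7] [315.7 249.6]
[-0.06057955  3.96584001 -3.39827016] [ 0.52526806 -0.16695863  0.17958485]
```

View pics/pfW.png

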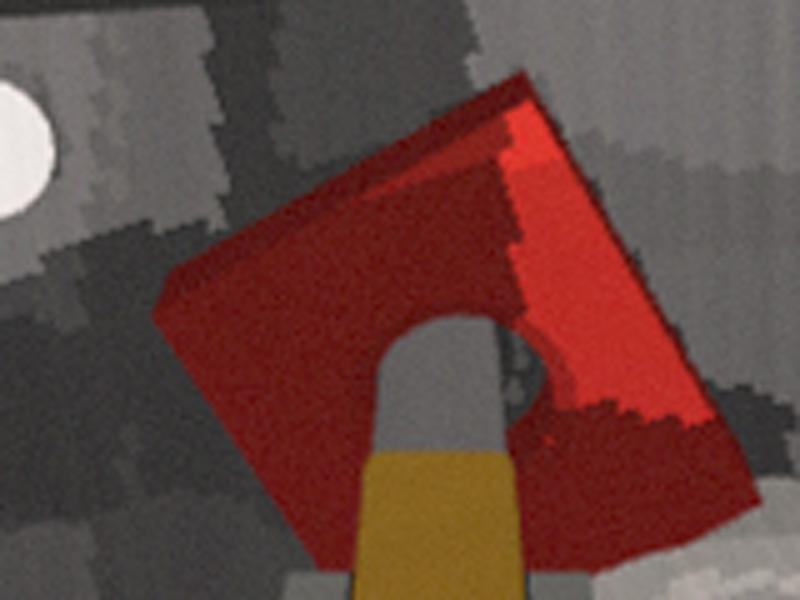

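{"op": "carry_out", "data": {
  "plan": [
    [0,0,0.004,0,0,0,0],
    [0,0,0.004,0,0,0,0],
    [0,0,0.004,0,0,0,0],
    [0,0,0.004,0,0,0,0],
    [0,0,0,0,0,0,0]
  ]
}}

```text
t: 24.05
position: [0.5251, -0.1669, 0.1632]
eef_rot: [3.141, 0.001, 2.821]
contact_force: [-0.1, 4.6, -4.4]
opening: 0.128
```

```bash
python3 pf.py; python3 -c "
from bench import arm
print(arm.get_obs()['contact_force'],arm.get_obs()['position'])"
```

```text
foot [ 0.5252 -0.1669  0.0115] S [271.2 235.2] W [316.5 249.9]
headtop S [266.1 206.6] T [408.7 241.2] W [316.1 354.4]
lug [296.  230.7] [455.2 269.7]
lock [270.6 226.7] [315.7 260.2]
[-0.96336298  3.71485983 -4.53252747] [ 0.52505489 -0.16694825  0.163487  ]
```

View pics/pfS.png

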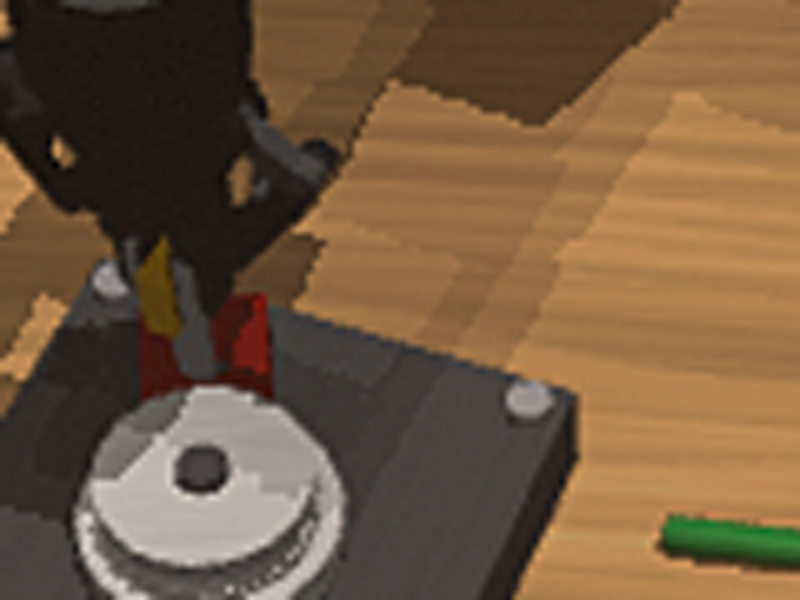

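{"op": "carry_out", "data": {
  "plan": [
    [0,0,0.001,0,0,0,0],
    [0,0,0,0,0,0,18],
    [0,0,0,0,0,0,25],
    [0,0,0,0,0,0,40],
    [0,0,0,0,0,0,40],
    [0,0,-0.015,0,0,0,40],
    [0,0,-0.04,0,0,0,40],
    [0,0,-0.05,0,0,0,40],
    [0.05,0,-0.02,0,0,0,40],
    [0.05,0,-0.02,0,0,0,40],
    [0.05,0,0,0,0,0,40],
    [0,0,0,0,0,0,40]
  ]
}}

```text
t: 25.7
position: [0.3797, -0.1188, 0.3089]
eef_rot: [3.141, 0.003, 2.821]
contact_force: [0.2, 0.3, -0.4]
opening: 0.397
```

```bash
python3 g.py scene s20; python3 g.py top t20; python3 -c "
import cv2
i=cv2.imread('pics/s20.png')[170:310,200:360];cv2.imwrite('pics/s20c.png',cv2.resize(i,(685,600)))
i=cv2.imread('pics/t20.png')[150:280,330:460];cv2.imwrite('pics/t20c.png',cv2.resize(i,(600,600)))"
```

```text
25.7 [-0.332  0.032  1.917  0.     1.19  -1.583] [ 0.3797 -0.1188  0.3089] [180.    0.2 161.6]
25.75 [-0.332  0.034  1.914  0.     1.189 -1.583] [ 0.3818 -0.1195  0.3091] [180.    0.3 161.6]
```

View pics/s20c.png

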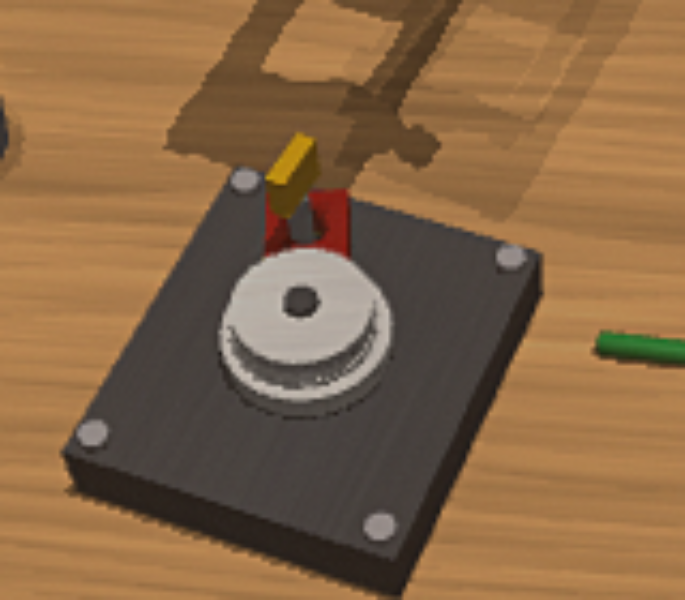

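View pics/t20c.png

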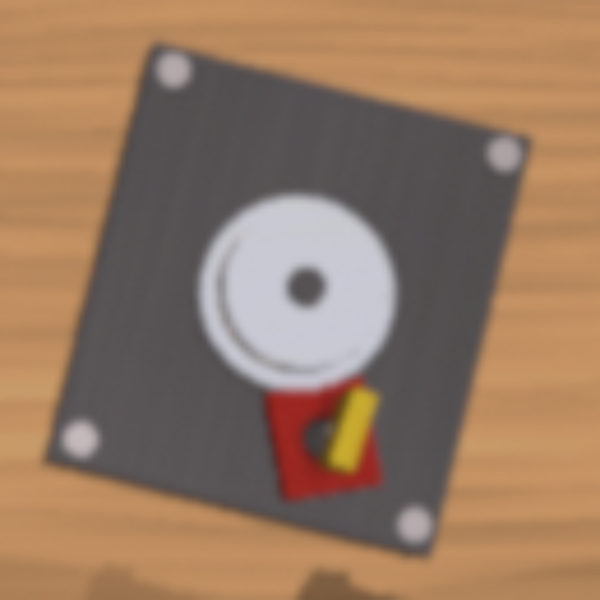

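```bash
python3 head.py .118; python3 - <<'E'
from bench import arm,viewer
from h import *
T=viewer.get_image("top");m=masks(T["pixels"])["red"].copy();m[:230]=0;m[265:]=0;m[:,:380]=0;m[:,420:]=0
y=cv2.boxPoints(cv2.minAreaRect(cv2.findNonZero(m.astype(np.uint8))))
P=np.array([plane(T,*q,.058)[:2] for q in y]);print(P.round(4),P.mean(0))
for a,b in zip(P,np.roll(P,-1,0)): print(np.degrees(np.arctan2(*(b-a)[::-1])).round(1),np.linalg.norm(b-a).round(3))
print(proj(T,[.5225,-.1655,.118]))
E
python3 -c "
import cv2,numpy as np
a=cv2.imread('pics/top0.png');b=cv2.imread('pics/t20.png')
for n,(x0,y0,x1,y1) in dict(cup=(480,260,535,305),hammer=(245,100,375,155),ring=(265,275,305,315)).items(): print(n,np.abs(a[y0:y1,x0:x1].astype(int)-b[y0:y1,x0:x1]).mean())"
```

```text
[402, 234, 9, 18, 96] [406.0, 242.6] [ 0.5223 -0.1616  0.118 ] [(np.float64(0.036), np.float64(-19.3)), (np.float64(0.011), np.float64(-108.8))]
[262, 202, 11, 11, 20] [267.2, 207.9] [ 0.5276 -0.164   0.118 ] [(np.float64(2.224), np.float64(94.7)), (np.float64(1.597), np.float64(-15.6))]
[[ 0.5401 -0.133 ]
 [ 0.5484 -0.1755]
 [ 0.5022 -0.1839]
 [ 0.494  -0.1416]] [ 0.52119162 -0.15850964]
-79.0 0.043
-169.7 0.047
101.0 0.043
10.5 0.047
(np.float64(407.90227188949825), np.float64(242.46893567387025))
cup 5.960673400673401
hammer 6.85990675990676
ring 7.362291666666667
```

```bash
python3 -c "
import cv2,numpy as np
a=cv2.imread('pics/top0.png',0).astype(np.float32);b=cv2.imread('pics/t20.png',0).astype(np.float32)
for n,(x0,y0,x1,y1) in dict(cup=(480,260,535,305),hammer=(245,100,375,155),ring=(265,275,305,315),base=(345,160,375,200)).items(): print(n,cv2.phaseCorrelate(a[y0:y1,x0:x1].copy(),b[y0:y1,x0:x1].copy()))
from bench import arm; print(arm.job_done())"
```

```text
cup ((-0.08937669442074636, 0.4913310526462489), 0.9076021321614584)
hammer ((0.49973835068502126, -0.0031368767675949982), 0.999250574229676)
ring ((0.0013357932252624494, -0.07143052501560732), 0.9003171527385712)
base ((0.006933543651229002, -0.05101439078929104), 1.045840345621109)
the job is handed in; nothing more can be done
None
```

The wheel is locked back with the pin, and I handed the job in at about 26 s. No verdict was reported.

I took the pin from the blue rest by its shank, stood it in the aluminium stand and let go. I then gripped it by its yellow head and lowered it into the lug hole. From there I wound the wheel anticlockwise, with the lug following the pin all the way, lowered the pin into the lock hole, let go and backed off.

| Last check | Result | Limit |
|---|---|---|
| Wheel angle, from the lug's edges in the top view | about 0.97 rad | 0.88 to 1.12 |
| Pin lean, from the head's offset (about 4 mm) | about 2° | 14° (0.25 rad) |
| Foot below the base top, from the arm's pose just before letting go | about 28–29 mm | more than 20 mm |
| Robot clear of everything | gripper about 0.15 m away | touches nothing |
| Cup, hammer and ring, before and after in the top view | shift within 0.5 px, about 1 mm | 30 mm |

Three things did not line up neatly:
- **Camera disagreement:** the cameras differed by 2–5 mm in x on the lug and lock holes and on the pin's foot. I averaged them, and used the contact force to correct the arc as the pin pressed on the outer side of the lug hole.
- **Bystander check:** the plain pixel differences around the bystanders were not zero (6–7 grey levels). I took that as noise and shadow, because the shift measurement showed almost no movement.
- **Pin depth:** the pin's depth after release was not measured on its own. The pictures only show it standing in the lug with the wheel held.

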